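# Close a sample chamber with four wing screws, crisscross

### The job

Fasten the cover of the sample chamber with its four wing screws so that it seats flat: going crisscross (from a screw to the one diagonally opposite, then the other diagonal), first turn each screw about 45 degrees clockwise, then go round crisscross again and turn each one home to its stop, where its wing points to the middle of the cover. Let go of everything, and leave the beaker, the vial and the roll of tape beside it undisturbed.

Things in the scene. Friction and masses are not known exactly. Their poses are not given: they have to be found in the camera images.
- chamber: square steel sample chamber fixed to the worktop, block 150 x 150 mm, its top face 42 mm up, with a capped port on its left and right side faces. Origin: centre of its underside, on the worktop; x and y parallel to its edges, z up. The four wing screws stand on it at x, y = +-52 mm
- cover: loose flat square cover plate of the chamber, 150 x 150 x 10 mm, with a round sight glass (64 mm ring, 4 mm high) in the middle and a hole for each screw. Origin: centre of its underside. It now rides on a springy seal about 46 mm above the worktop; screwed home it lies about 43 mm up, flat on the chamber. Springs push it up against the screw heads, so it tips if the screws are tightened unevenly
- wing_1 (a point): centre of the wing (grip bar) of screw 1, at chamber x, y = +52, +52 mm. Bar 44 mm long (x axis), 11 mm thick (y), 20 mm high (z, up), centred on the screw axis; below it a 10 mm thick neck 18 mm long, then a 23 mm flange that presses on the cover. It sinks 3.4 mm per rad as it is tightened. Screw 1 is diagonally opposite screw 3
- screw_1 (a joint): turn of screw 1 in rad about the vertical: grows clockwise seen from above (tightening), 0 = loose, 1.6 = home at its firm stop, where the bar lies along the cover's diagonal, pointing to the cover's centre. Starts between 0 and 0.25. Friction about 0.12 N m; it stays where it is left
- wing_2 (a point): centre of the wing (grip bar) of screw 2, at chamber x, y = -52, +52 mm. Bar 44 mm long (x axis), 11 mm thick (y), 20 mm high (z, up), centred on the screw axis; below it a 10 mm thick neck 18 mm long, then a 23 mm flange that presses on the cover. It sinks 3.4 mm per rad as it is tightened. Screw 2 is diagonally opposite screw 4
- screw_2 (a joint): turn of screw 2 in rad about the vertical: grows clockwise seen from above (tightening), 0 = loose, 1.6 = home at its firm stop, where the bar lies along the cover's diagonal, pointing to the cover's centre. Starts between 0 and 0.25. Friction about 0.12 N m; it stays where it is left
- wing_3 (a point): centre of the wing (grip bar) of screw 3, at chamber x, y = -52, -52 mm. Bar 44 mm long (x axis), 11 mm thick (y), 20 mm high (z, up), centred on the screw axis; below it a 10 mm thick neck 18 mm long, then a 23 mm flange that presses on the cover. It sinks 3.4 mm per rad as it is tightened. Screw 3 is diagonally opposite screw 1
- screw_3 (a joint): turn of screw 3 in rad about the vertical: grows clockwise seen from above (tightening), 0 = loose, 1.6 = home at its firm stop, where the bar lies along the cover's diagonal, pointing to the cover's centre. Starts between 0 and 0.25. Friction about 0.12 N m; it stays where it is left
- wing_4 (a point): centre of the wing (grip bar) of screw 4, at chamber x, y = +52, -52 mm. Bar 44 mm long (x axis), 11 mm thick (y), 20 mm high (z, up), centred on the screw axis; below it a 10 mm thick neck 18 mm long, then a 23 mm flange that presses on the cover. It sinks 3.4 mm per rad as it is tightened. Screw 4 is diagonally opposite screw 2
- screw_4 (a joint): turn of screw 4 in rad about the vertical: grows clockwise seen from above (tightening), 0 = loose, 1.6 = home at its firm stop, where the bar lies along the cover's diagonal, pointing to the cover's centre. Starts between 0 and 0.25. Friction about 0.12 N m; it stays where it is left
- beaker_50: small clear glass beaker, 56 x 62 x 62 mm, standing beside the chamber; origin at the centre of its underside
- vial_b: small vial with a black cap, 27 mm across, 62 mm high, standing beside the chamber; origin at the centre of its underside
- tape_clear: wide roll of tan tape lying flat, 103 mm across, 25 mm high, to the left of the chamber; origin at the centre of its underside
Not all that is in view belongs to the job. What is shaped like the cover but black is not meant.

How it is judged:
By the outcome, as a careful person would: the job done as asked, in the order asked, and still so for the second after the job is handed in, with the robot touching nothing.
It also fails if it takes over 72 s, if anything falls off the work surface, if the arm or the gripper's body presses on something with over 40 N, if the wrist force passes 120 N, or if a joint passes its speed limit or range.

### The arm

A 6-joint arm with a two-finger parallel gripper is mounted at the origin on a cart in front of the work surface, level with it; the furniture and walls round the work are solid. World frame = base frame: x ahead of the robot, y to its left, z up, the work surface at z = 0. Lengths are in mm, angles in rad, forces in N, time in s.
With the tool pointing down it reaches from about 350 to 975 mm from the base axis. Payload 7.1 kg.
Tool frame: the origin (TCP) lies midway between the tips of the shut fingers; the grasp point (between the pads) lies 19 mm behind it; y points along the fingers, x is the direction in which the jaws open and shut, and the axes are right-handed (so a half turn about y gives the same grasp; the last joint's range is limited). The gripper opens to 88 mm and grips with 3 to 60 N. Pads are 20 mm wide; open, the fingers measure 115 mm over their backs; the gripper's body (75 mm by 178 mm) begins 61 mm behind the grasp point.
Start: joints at [1.177, 0.423, 1.63, -0, 1.089, -0.019], TCP at [228.772, 581.608, 189.775] pointing down, gripper open.
Joint ranges: [-3, 3], [-0.9, 2.11], [0.09, 2.58], [-1.31, 4.45], [0.11, 2.69], [-2.54, 2.54]. Speed limits (rad/s): [2.39, 2.39, 3.01, 3.14, 3.14, 3.14].

### API

Orientations are given as a unit quaternion [x, y, z, w].
In Python, from workcell import bot, snapshot, spotter gives the robot as it stands. The module is installed in compiled form; this text tells all that it offers.
- The arm moves only by the tool apply_moves, never from a script. Its argument "targets" is a list of rows, each an object of numbers: "tx", "ty", "tz": the shift along the tool's x, y, z in mm; "ax", "ay", "az": the turn, a rotation vector about the tool's x, y, z in degrees; "jaw": the opening, from 0 (shut) to 1 (fully open). In form: [{"tx": .., "ty": .., "tz": .., "ax": .., "ay": .., "az": .., "jaw": ..}, ...]. A call has 1 to 10 rows; each row is the pose to reach, as a shift and turn from the pose commanded when the call began, along the tool's axes at that moment; what a row does not reach only later rows make up. A row lasts 1/12 s, in which the tool goes at most 41.7 mm and 7.16 degrees, less where a joint would pass 70% of its speed; a pose out of reach is approached as far as the arm can. A call with a gripper value outside its range is refused whole. The fingers move at their own pace and stop on an object; "newtons" is the grip in N (left out, the last holds). Time passes only in rows, so rows that repeat a pose let the fingers close. It gives the time, the measured TCP pose, the force and the opening at its end, in the units of the state.
- bot.get_state(): the state, without advancing time (a new reading comes with each control period).
- snapshot(name): name is "scene" or "top" or "wrist"; returns a dict with "img" (400x640x3 uint8, red, green, blue), "fov_y" (degrees; the focal length in pixels is half the picture's height over the tangent of half this angle, whatever the lens; pixels are square), "cx", "cy" (the principal point, pixels), "dist_coeffs" ([k1, k2, p1, p2, k3] as OpenCV has them; the pictures are not rectified), "R" (3x3) and "t" (3): a world point X has camera coordinates R X + t. Camera axes: x right, y down, z forward; pixel columns grow to the right and rows downward; lengths in mm; the calibration is good to about 2 mm. A picture is of the moment at which its call begins. There is no depth.
- bot.finish_job(): hands the job in, once; it reports no verdict.
Trained networks look in a picture, given as the dict that the camera call returned (one of the last four; its "shot" number tells which), for a name from the list of things; names that differ only in an ending like _2 or _b are one class to them, and where a whole thing is asked for, a point or a joint stands for the part that bears it (a point fixed in the world has none). Each returns a list of dicts, best first, with "p" (0 to 1); they miss things now and then, are a little off and sometimes report something else, mostly with a low value. They report only what shows in the picture. A call takes as long as a camera call. They do not tell look-alikes from the thing itself.
- spotter.recognise(query, picture): "box" ([left, top, width, height] in pixels, round what is visible of it).
- spotter.spot_point(query, picture): "pixel" ([column, row] in pixels: a listed point, or the origin of a listed thing).
The state is a dict: "clock": time; "joint_pos": joint angles; "joint_vel": joint speeds; "joint_efforts": joint torques, N m; "position": TCP position; "eef_rot": TCP orientation; "ft_force": force on the tool from outside, world axes, zero at the start; "torque": the same for the moment, N m; "width": finger opening in mm.
Only numpy, scipy, OpenCV 4.12 (cv2) and the standard library are available. Lean on these libraries where they do the work, as an engineer would, in place of code of your own. Each camera call takes 0.05 s, during which the arm holds its last target.

## Working session

There is one attempt and no reset: what is moved stays moved. The work goes in short steps, Python scripts to look and compute and a tool call to move; the robot and the scene stay as the last step left them, time stands still between calls to the robot, and variables do not carry over. Pictures are saved under pics/ and viewed, and the job is handed in when it is done.

Besides the shell and the picture viewer there is one more tool, called after "Emit:" as name([rows], argument=value, ...), one row to a line, values as JSON. apply_moves: Moves the arm, as the interface text tells. Its arguments: {"type":"object","properties":{"targets":{"type":"array","items":{"type":"object","properties":{"tx":{"type":"number"},"ty":{"type":"number"},"tz":{"type":"number"},"ax":{"type":"number"},"ay":{"type":"number"},"az":{"type":"number"},"jaw":{"type":"number"}}}},"newtons":{"type":"number"}},"required":["targets"]}

```bash
mkdir -p pics; ls
python3 - <<'E'
from workcell import bot, snapshot, spotter
import cv2,json
s=bot.get_state();print(s)
for n in ["scene","top","wrist"]:
    p=snapshot(n);cv2.imwrite(f"pics/{n}0.png",p["img"][:,:,::-1])
    print(n,{k:(v.tolist() if hasattr(v,'tolist') else v) for k,v in p.items() if k!='img'})
E
```

```text
pics
{'clock': 0.0, 'joint_pos': array([ 1.17698483e+00,  4.23823342e-01,  1.63069250e+00, -6.66076676e-06,
        1.08861185e+00, -1.90141600e-02]), 'joint_vel': array([ 1.01958053e-03, -3.77595102e-04, -5.39572111e-04,  1.13868480e-04,
       -1.43576878e-03,  2.91838434e-05]), 'joint_efforts': array([ 1.34336118e-03, -5.44638097e+01, -2.73667198e+01,  6.45095645e-02,
        2.27883953e-02, -1.64749131e-04]), 'position': array([228.5531098 , 581.05223019, 189.01168901]), 'eef_rot': array([ 0.58469589,  0.39764189, -0.39854814, -0.58409847]), 'ft_force': array([-0.76982305, -0.50621348,  0.25228959]), 'torque': array([ 0.05703407,  0.03330539, -0.00448229]), 'width': 87.70021495229074}
scene {'fov_y': 53.781607756006274, 'cx': 316.0647000517217, 'cy': 195.6855143114435, 'dist_coeffs': [-0.004601666410325156, 0.0, 0.0, 0.0, 0.0], 'R': [[0.6938298739013957, -0.7201388188559359, 0.00043319597248605164], [-0.5452566910475137, -0.5257295028368002, -0.6529193140923976], [0.47042028756197307, 0.45277872236198097, -0.757427344123753]], 't': [-250.23526999695514, 508.66324561512005, 545.28
[... 177 characters left out ...]
022283672977247808, -0.9996270254807531, 0.01578758522209157], [-0.9948663298830649, -0.023731244684043994, -0.09837587961866852], [0.09871384697013794, -0.013514361037346864, -0.995024089387844]], 't': [215.72594475361979, 612.8118931823293, 1175.9861786014058], 'shot': 2}
wrist {'fov_y': 63.56638765452635, 'cx': 319.90495661815623, 'cy': 198.8084350662344, 'dist_coeffs': [-0.022371941571016435, 0.0, 0.0, 0.0, 0.0], 'R': [[0.3667955470738713, 0.9302994718138876, -0.0019797448274210087], [0.8888867105441254, -0.3498379838631173, 0.29579351051812197], [0.27448395666199604, -0.1102555113787584, -0.9552498519998758]], 't': [-624.7284641079224, -35.72524346320318, 393.55644367823913], 'shot': 3}
```

View pics/scene0.png

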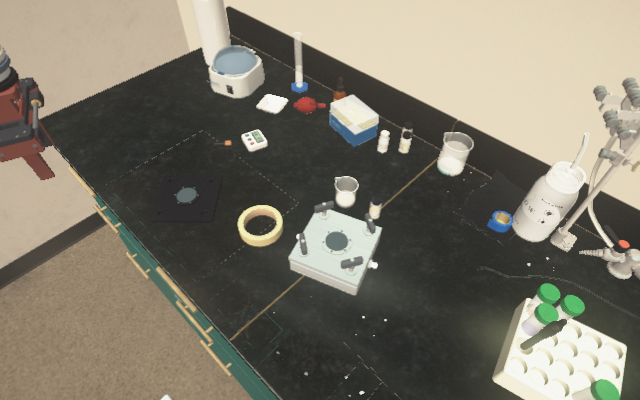

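View pics/top0.png

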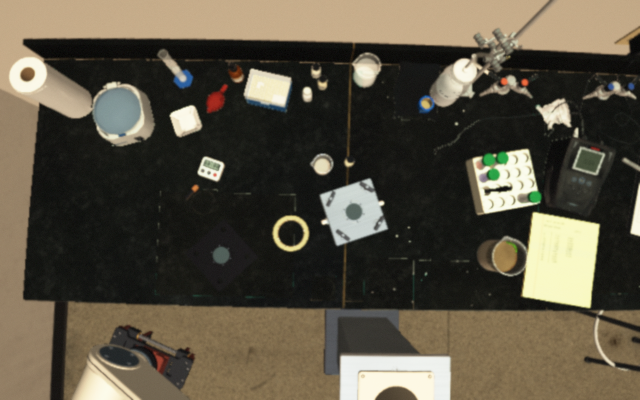

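View pics/wrist0.png

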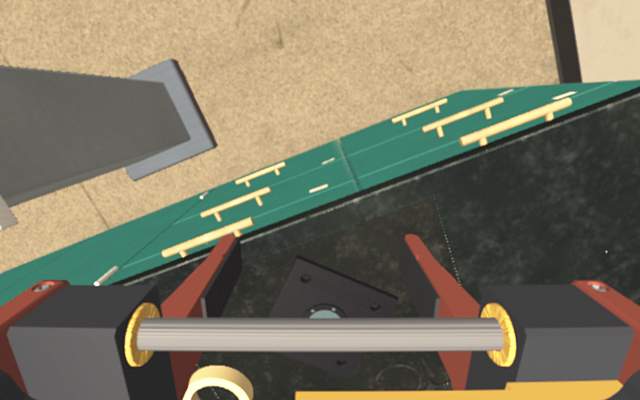

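```bash
cat > h.py <<'E'
from workcell import bot, snapshot, spotter
import cv2, numpy as np
from scipy.spatial.transform import Rotation as Rot
from scipy.optimize import least_squares
def K(p):
    f=p["img"].shape[0]/2/np.tan(np.radians(p["fov_y"])/2)
    return np.array([[f,0,p["cx"]],[0,f,p["cy"]],[0,0,1]])
def proj(p,X):
    R=np.array(p["R"]);t=np.array(p["t"],float)
    return cv2.projectPoints(np.atleast_2d(np.array(X,float)),cv2.Rodrigues(R)[0],t,K(p),np.array(p["dist_coeffs"]))[0].reshape(-1,2)
def unproj(p,px,z):
    u=cv2.undistortPoints(np.array([[px]],float),K(p),np.array(p["dist_coeffs"]))[0,0]
    R=np.array(p["R"]);t=np.array(p["t"]);d=R.T@np.array([u[0],u[1],1]);c=-R.T@t
    return c+d*(z-c[2])/d[2]
def tri(pa,a,pb,b):
    f=lambda X:np.r_[proj(pa,X)[0]-a,proj(pb,X)[0]-b]
    r=least_squares(f,[600,0,50]);return r.x,np.abs(r.fun).max()
def crop(p,x,y,w,h,s,name):
    c=p["img"][y:y+h,x:x+w,::-1];cv2.imwrite(name,cv2.resize(c,None,fx=s,fy=s,interpolation=cv2.INTER_CUBIC))
E
python3 - <<'E'
from h import *
a=snapshot("scene");b=snapshot("top")
for q in ["chamber","cover","wing_1","beaker_50","vial_b","tape_clear"]:
    for n,p in (("scene",a),("top",b)):
        print(q,n,[(np.round(d["pixel"],1).tolist(),round(d["p"],2)) for d in spotter.spot_point(q,p)][:6])
crop(a,280,190,110,110,6,"pics/sc1.png");crop(b,310,165,90,90,6,"pics/tc1.png")
E
```

```text
chamber scene [([333.1, 259.9], 0.72)]
chamber top []
cover scene [([187.3, 200.2], 0.9), ([336.8, 243.1], 0.69)]
cover top [([217.0, 255.2], 0.82), ([353.9, 211.1], 0.69), ([378.3, 222.6], 0.61), ([330.2, 199.8], 0.19)]
wing_1 scene [([323.8, 203.9], 0.75), ([303.7, 240.8], 0.62), ([351.2, 261.9], 0.53), ([371.5, 222.2], 0.47)]
wing_1 top [([366.7, 185.7], 0.63), ([380.0, 221.2], 0.62), ([331.8, 199.5], 0.6)]
beaker_50 scene [([342.4, 200.8], 0.71), ([259.2, 225.1], 0.49)]
beaker_50 top [([319.9, 169.0], 0.63)]
vial_b scene [([372.7, 216.5], 0.64)]
vial_b top [([344.5, 163.3], 0.54)]
tape_clear scene [([260.2, 223.8], 0.7)]
tape_clear top [([290.0, 231.8], 0.78)]
```

View pics/sc1.png

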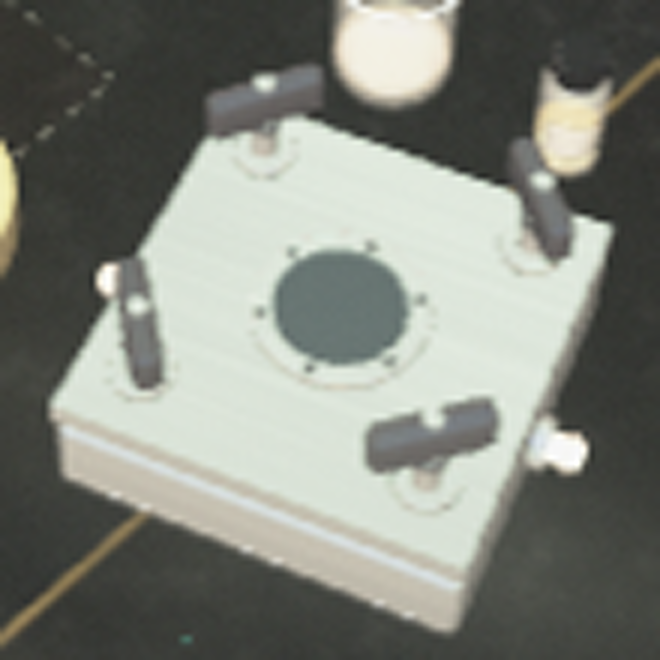

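View pics/tc1.png

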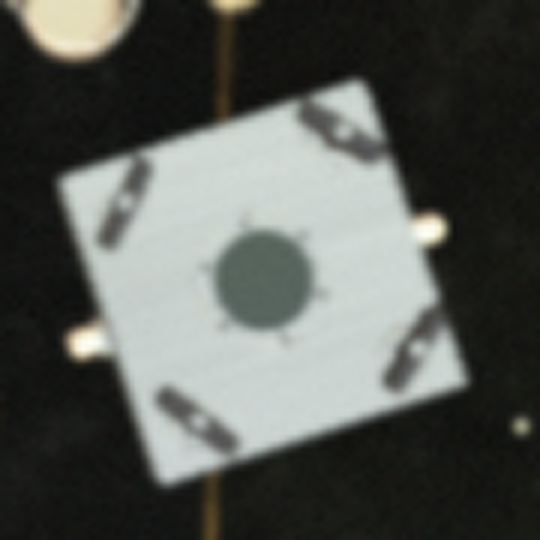

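Run:
```python
from h import *
a=snapshot("scene");b=snapshot("top")
tc=np.array([(363,78),(470,382),(165,488),(58,180)])/6+[310,165]-.4
th=np.array([(344,132),(420,345),(198,422),(127,201)])/6+[310,165]-.4
# scene order matched to the top order: far-right, near-right, near-left, far-left
sh=np.array([(542,182),(434,420),(137,305),(265,82)])/6+[280,190]-.4
sc=np.array([(612,225),(462,585),(52,410)])/6+[280,190]-.4
S=np.array([(1,-1),(-1,-1),(-1,1),(1,1)])
def model(q):
    c,s=np.cos(q[2]),np.sin(q[2]);R=np.array([[c,-s],[s,c]])
    C=np.c_[75*S@R.T+q[:2],np.full(4,56)];H=np.c_[52*S@R.T+q[:2],np.full(4,q[3])]
    return C,H
def f(q,full=0):
    C,H=model(q)
    r=[proj(b,C)-tc,proj(b,H)-th,proj(a,H)-sh,proj(a,C[:3])-sc]
    return r if full else np.concatenate([x.ravel() for x in r])
g=unproj(b,[353.9,211.1],60)
r=least_squares(f,[g[0],g[1],0.3,90],loss="soft_l1")
print(np.round(r.x,3),np.degrees(r.x[2]));[print(np.round(x,1).tolist()) for x in f(r.x,1)]
C,H=model(r.x);print("wings FR,NR,NL,FL",np.round(H,1),np.hypot(H[:,0],H[:,1]))
for i in range(4): print(tri(a,sh[i],b,th[i]))
for n,sp,tp in (("beaker",[342.4,200.8],[319.9,169]),("vial",[372.7,216.5],[344.5,163.3]),("tape",[260.2,223.8],[290,231.8])):
    print(n,unproj(a,sp,0),unproj(b,tp,0))
s=bot.get_state();R=Rot.from_quat(s["eef_rot"]).as_matrix();print(R.round(3),s["position"])
```

```text
[5.59431e+02 1.32792e+02 3.43000e-01 9.95440e+01] 19.668627598934
[[-0.1, 0.6], [-0.5, 0.3], [-0.4, -0.3], [0.4, 0.1]]
[[0.0, -0.1], [-0.1, 0.8], [0.4, 0.2], [-0.1, 0.4]]
[[0.2, -0.3], [0.2, -0.2], [0.2, 0.2], [-0.0, 0.3]]
[[0.1, 0.5], [0.8, -2.1], [-0.2, -0.4]]
wings FR,NR,NL,FL [[625.9 101.3  99.5]
 [528.   66.3  99.5]
 [493.  164.3  99.5]
 [590.9 199.3  99.5]] [634.04846705 532.1168099  519.60811272 623.58780457]
(array([625.70377828, 101.42075914,  98.51879676]), np.float64(0.06059665527669722))
(array([529.16855964,  66.62007739,  97.27057698]), np.float64(0.3739955807586455))
(array([493.48781744, 165.34847927,  98.67528338]), np.float64(0.0041455268640788745))
(array([591.64817812, 199.46910808,  99.7319021 ]), np.float64(0.13755372748033778))
beaker [690.41370122 227.4764103    0.        ] [686.95590268 228.90493737   0.        ]
vial [703.89978215 142.99957429   0.        ] [705.91687436 156.19468363   0.        ]
tape [5.03338976e+02 3.19806635e+02 1.13686838e-13] [499.58051686 312.05575976   0.        ]
[[ 0.366 -0.    -0.931]
 [ 0.931  0.     0.366]
 [ 0.    -1.     0.   ]] [228.77110448 581.60521838 189.79423797]
```

```bash
cat >> h.py <<'E'
def Rdown(yaw):
    y=np.radians(yaw);c,s=np.cos(y),np.sin(y)
    return np.array([[c,0,-s],[s,0,c],[0,-1,0]])
def yawof(s=None):
    R=Rot.from_quat((s or bot.get_state())["eef_rot"]).as_matrix();return np.degrees(np.arctan2(R[1,0],R[0,0]))
def go(x,y,z,yaw,frm=None):
    "shift and turn from pose (default: measured) to tool-down pose"
    if frm is None:
        s=bot.get_state();p=s["position"];R=Rot.from_quat(s["eef_rot"]).as_matrix()
    else: p=np.array(frm[:3]);R=Rdown(frm[3])
    t=R.T@(np.array([x,y,z])-p);r=np.degrees(Rot.from_matrix(R.T@Rdown(yaw)).as_rotvec())
    print("t",t.round(1),"a",r.round(2),"rows",np.linalg.norm(t)/41.7,np.linalg.norm(r)/7.16)
def st():
    s=bot.get_state();print("clk",round(s["clock"],2),"pos",s["position"].round(1),"yaw",round(yawof(s),2),"w",round(s["width"],1),"F",s["ft_force"].round(1),"T",s["torque"].round(2),"q",s["joint_pos"].round(2))
E
python3 - <<'E'
from h import *
w=snapshot("wrist");s=bot.get_state();R=Rot.from_quat(s["eef_rot"]).as_matrix()
Rc=np.array(w["R"]);c=-Rc.T@np.array(w["t"]);print("cam in tool",R.T@(c-s["position"]),"axis",R.T@Rc[2])
st();go(591.3,199.4,150,60)
E
```

```text
cam in tool [   0.81813746 -196.20003076   81.7876527 ] axis [-8.01640123e-04  9.55244629e-01 -2.95815917e-01]
clk 1.0 pos [228.8 581.6 189.8] yaw 68.52 w 87.6 F [-0.1  0.2  0.4] T [-0.03  0.01 -0.02] q [ 1.18  0.42  1.63  0.    1.09 -0.02]
t [-223.    39.8 -477.3] a [-0.    8.52  0.  ] rows 12.668715136117932 1.1905711360330604
```

Emit:
apply_moves([
  {"tx": -223, "ty": 0, "tz": -477, "ay": 4, "jaw": 1},
  {"tx": -223, "ty": 0, "tz": -477, "ay": 4, "jaw": 1},
  {"tx": -223, "ty": 0, "tz": -477, "ay": 4, "jaw": 1},
  {"tx": -223, "ty": 0, "tz": -477, "ay": 4, "jaw": 1},
  {"tx": -223, "ty": 0, "tz": -477, "ay": 4, "jaw": 1},
  {"tx": -223, "ty": 0, "tz": -477, "ay": 4, "jaw": 1},
  {"tx": -223, "ty": 0, "tz": -477, "ay": 4, "jaw": 1},
  {"tx": -223, "ty": 0, "tz": -477, "ay": 4, "jaw": 1},
  {"tx": -223, "ty": 0, "tz": -477, "ay": 4, "jaw": 1},
  {"tx": -223, "ty": 0, "tz": -477, "ay": 4, "jaw": 1},
])

```text
invalid input at $.targets[0]: expected keys tx, ty, tz, ax, ay, az, jaw
```

Run:
```python
from h import *
st();go(591.3,199.4,160,64.5)
w=snapshot("wrist");cv2.imwrite("pics/w1.png",w["img"][:,:,::-1])
```

```text
clk 1.0 pos [228.8 581.6 189.8] yaw 68.52 w 87.6 F [-0.1  0.2  0.4] T [-0.03  0.01 -0.02] q [ 1.18  0.42  1.63  0.    1.09 -0.02]
t [-223.    29.8 -477.3] a [-0.    4.02  0.  ] rows 12.652920666281654 0.5620795173900867
```

View pics/w1.png

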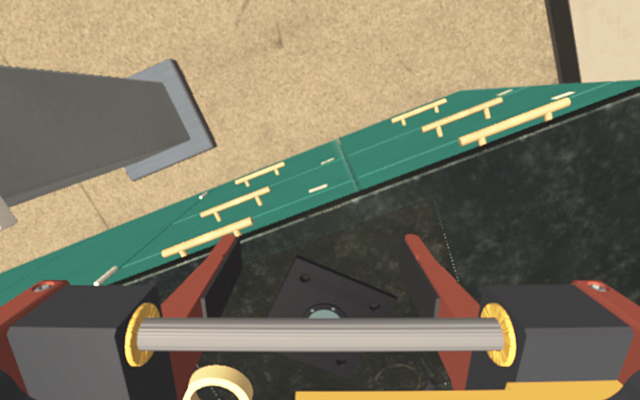

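Emit:
apply_moves([
  {"tx": -223, "ty": 0, "tz": -477, "ax": 0, "ay": 4, "az": 0, "jaw": 1},
  {"tx": -223, "ty": 0, "tz": -477, "ax": 0, "ay": 4, "az": 0, "jaw": 1},
  {"tx": -223, "ty": 0, "tz": -477, "ax": 0, "ay": 4, "az": 0, "jaw": 1},
  {"tx": -223, "ty": 0, "tz": -477, "ax": 0, "ay": 4, "az": 0, "jaw": 1},
  {"tx": -223, "ty": 0, "tz": -477, "ax": 0, "ay": 4, "az": 0, "jaw": 1},
  {"tx": -223, "ty": 0, "tz": -477, "ax": 0, "ay": 4, "az": 0, "jaw": 1},
  {"tx": -223, "ty": 0, "tz": -477, "ax": 0, "ay": 4, "az": 0, "jaw": 1},
  {"tx": -223, "ty": 0, "tz": -477, "ax": 0, "ay": 4, "az": 0, "jaw": 1},
  {"tx": -223, "ty": 0, "tz": -477, "ax": 0, "ay": 4, "az": 0, "jaw": 1},
  {"tx": -223, "ty": 0, "tz": -477, "ax": 0, "ay": 4, "az": 0, "jaw": 1},
])

```text
clock: 1.88
position: [516.6, 277.5, 190.0]
eef_rot: [-0.598, -0.378, 0.377, 0.598]
ft_force: [1.3, 0.1, 0.1]
width: 87.8
```

Run:
```python
from h import *
st();go(591.3,199.4,160,64.5)
w=snapshot("wrist");cv2.imwrite("pics/w2.png",w["img"][:,:,::-1])
```

```text
clk 1.88 pos [516.6 277.5 190. ] yaw 64.52 w 87.8 F [1.3 0.1 0.1] T [0.01 0.02 0.03] q [ 0.47  0.37  1.72  0.    1.06 -0.65]
t [ -38.4   30.  -101. ] a [0.01 0.02 0.02] rows 2.6901300829681167 0.005225201737314405
```

View pics/w2.png

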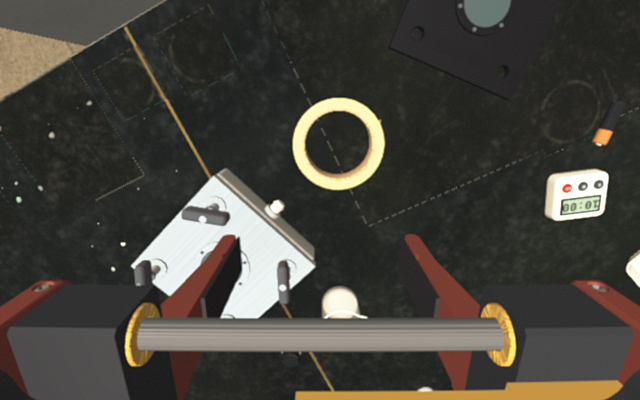

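Run:
```python
from h import *
go(635,97,190,64.5)
```

```text
t [-109.4    0.9 -178.5] a [ 0.22 -0.15  0.  ] rows 5.019926211829153 0.03740737266473316
```

Emit:
apply_moves([
  {"tx": -109, "ty": 0, "tz": -178, "ax": 0, "ay": 0, "az": 0, "jaw": 0.5},
  {"tx": -109, "ty": 0, "tz": -178, "ax": 0, "ay": 0, "az": 0, "jaw": 0.5},
  {"tx": -109, "ty": 0, "tz": -178, "ax": 0, "ay": 0, "az": 0, "jaw": 0.5},
  {"tx": -109, "ty": 0, "tz": -178, "ax": 0, "ay": 0, "az": 0, "jaw": 0.5},
  {"tx": -109, "ty": 0, "tz": -178, "ax": 0, "ay": 0, "az": 0, "jaw": 0.5},
  {"tx": -109, "ty": 0, "tz": -178, "ax": 0, "ay": 0, "az": 0, "jaw": 0.5},
  {"tx": -109, "ty": 0, "tz": -178, "ax": 0, "ay": 0, "az": 0, "jaw": 0.5},
])

```text
clock: 2.52
position: [630.0, 102.5, 189.5]
eef_rot: [-0.599, -0.376, 0.376, 0.599]
ft_force: [-0.8, 0.3, 0.4]
width: 45.8
```

Run:
```python
from h import *
st()
w=snapshot("wrist");cv2.imwrite("pics/w3.png",w["img"][:,:,::-1])
print([(np.round(d["pixel"],1).tolist(),round(d["p"],2),unproj(w,d["pixel"],88).round(1)) for d in spotter.spot_point("wing_1",w)])
```

```text
clk 2.52 pos [630.  102.5 189.5] yaw 64.31 w 45.8 F [-0.8  0.3  0.4] T [-0.   -0.02 -0.01] q [ 0.14  0.44  1.6   0.    1.1  -0.98]
[([312.3, 9.2], 0.92, array([489.8, 163.7,  88. ])), ([401.1, 105.3], 0.9, array([592.5, 201.3,  88. ])), ([316.7, 187.8], 0.89, array([628.3, 100.5,  88. ])), ([235.2, 101.7], 0.87, array([525.8,  70. ,  88. ]))]
```

View pics/w3.png

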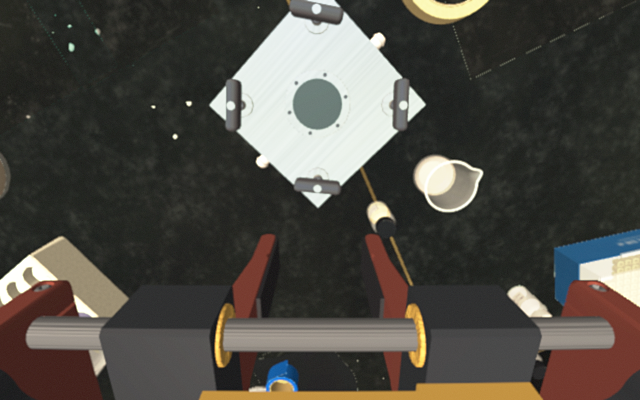

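Run:
```python
from h import *
w=snapshot("wrist");st()
crops=[]
for (x,y) in [(317,188),(235,103),(401,105),(314,30)]:
    c=w["img"][max(y-33,0):max(y-33,0)+66,x-33:x+33,::-1];crops.append(cv2.resize(c,(396,396),interpolation=cv2.INTER_CUBIC))
cv2.imwrite("pics/w4.png",cv2.resize(np.vstack([np.hstack(crops[:2]),np.hstack(crops[2:])]),(600,600)))
np.save("w.npy",w,allow_pickle=True)
```

```text
clk 2.67 pos [628.4 105.3 189.6] yaw 64.57 w 43.8 F [0.3 0.5 0.7] T [ 0.   -0.01  0.01] q [ 0.15  0.44  1.6   0.    1.1  -0.98]
```

View pics/w4.png

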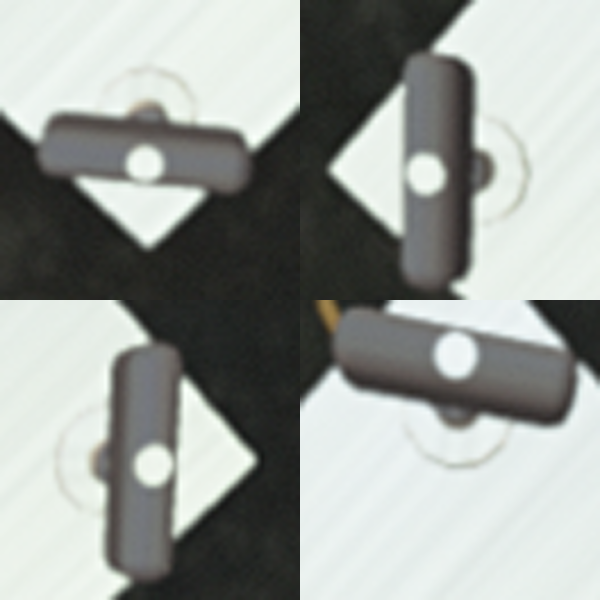

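Run:
```python
from h import *
w=np.load("w.npy",allow_pickle=True).item()
k=66/300
O={"FR":((284,155),(0,0)),"NR":((202,70),(300,0)),"FL":((368,72),(0,300)),"NL":((281,0),(300,300))}
hub={"FR":(145,163),"NR":(426,174),"FL":(154,465),"NL":(456,355)}
E={"FR":[((60,114),(235,129)),((45,178),(240,192))],"NR":[((407,65),(403,280)),((474,75),(470,275))],"FL":[((118,355),(107,570)),((182,355),(172,565))],"NL":[((350,310),(575,357)),((345,380),(560,425))]}
diag={"FR":64.67-90-0,"NR":64.67+0,"FL":64.67,"NL":-25.33}
for n in O:
    def P(q,z): return unproj(w,np.array(O[n][0])+(np.array(q)-O[n][1])*k,z)
    H=P(hub[n],98.5)
    # one edge is on the top face rim, other is lower/rounded
    angs=[]
    for z in (95,88):
        for a,b in E[n]:
            d=P(b,z)-P(a,z); angs.append(np.degrees(np.arctan2(d[1],d[0])))
    angs=np.array(angs)%180
    s=(diag[n]+91.67-angs)%180; s=np.where(s>90,s-180,s)
    print(n,H.round(1),"bar yaw",angs.round(1),"s deg",s.round(1))
```

```text
FR [626.7 102.2  98.5] bar yaw [59.4 60.2 59.4 60.2] s deg [6.9 6.1 6.9 6.1]
NR [528.2  67.4  98.5] bar yaw [148.6 149.3 148.6 149.3] s deg [7.7 7.1 7.7 7.1]
FL [592.1 200.9  98.5] bar yaw [155.1 156.  155.1 156. ] s deg [1.3 0.3 1.3 0.3]
NL [493.4 166.   98.5] bar yaw [53.8 53.7 53.8 53.7] s deg [12.5 12.7 12.5 12.7]
```

```bash
cat >> h.py <<'E'
W={"FR":(626.3,101.8),"NR":(528.1,66.9),"FL":(591.5,200.1),"NL":(493.2,165.2)}
E
python3 - <<'E'
from h import *
st();go(*W["FL"],125,65.5);go(*W["FL"],69,65.5)
E
```

```text
clk 2.67 pos [628.4 105.3 189.6] yaw 64.57 w 43.8 F [0.3 0.5 0.7] T [ 0.   -0.01  0.01] q [ 0.15  0.44  1.6   0.    1.1  -0.98]
t [69.8 64.6 73.9] a [-0.05 -0.93 -0.01] rows 2.8889768780505705 0.12998659809693439
t [ 69.8 120.6  73.9] a [-0.05 -0.93 -0.01] rows 3.782721164970854 0.12998659809693439
```

Emit:
apply_moves([
  {"tx": 69.8, "ty": 64.6, "tz": 73.9, "ax": 0, "ay": -0.9, "az": 0, "jaw": 0.5},
  {"tx": 69.8, "ty": 64.6, "tz": 73.9, "ax": 0, "ay": -0.9, "az": 0, "jaw": 0.5},
  {"tx": 69.8, "ty": 64.6, "tz": 73.9, "ax": 0, "ay": -0.9, "az": 0, "jaw": 0.5},
  {"tx": 69.8, "ty": 64.6, "tz": 73.9, "ax": 0, "ay": -0.9, "az": 0, "jaw": 0.5},
  {"tx": 69.8, "ty": 64.6, "tz": 73.9, "ax": 0, "ay": -0.9, "az": 0, "jaw": 0.5},
])

```text
clock: 3.08
position: [590.1, 201.6, 124.1]
eef_rot: [-0.594, -0.383, 0.385, 0.594]
ft_force: [0.2, 1.4, 0.8]
width: 44.0
```

Run:
```python
from h import *
w=snapshot("wrist");cv2.imwrite("pics/w5.png",w["img"][:,:,::-1])
a=snapshot("scene");crop(a,260,130,160,150,5,"pics/s5.png")
st();go(*W["FL"],69,65.5)
```

```text
clk 3.18 pos [592.6 199.9 125.9] yaw 65.54 w 44.0 F [ 0.8 -0.7 -0.4] T [-0.03 -0.02  0.03] q [ 0.31  0.5   1.67 -0.    0.97 -0.84]
t [-0.3 56.9  1.1] a [0.05 0.04 0.03] rows 1.3640721720652036 0.009500470054846914
```

View pics/w5.png

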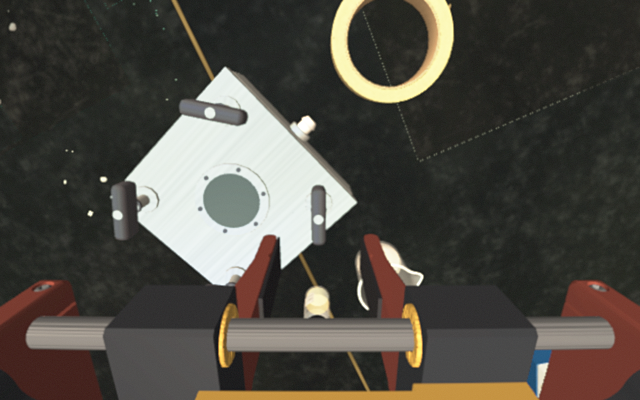

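View pics/s5.png

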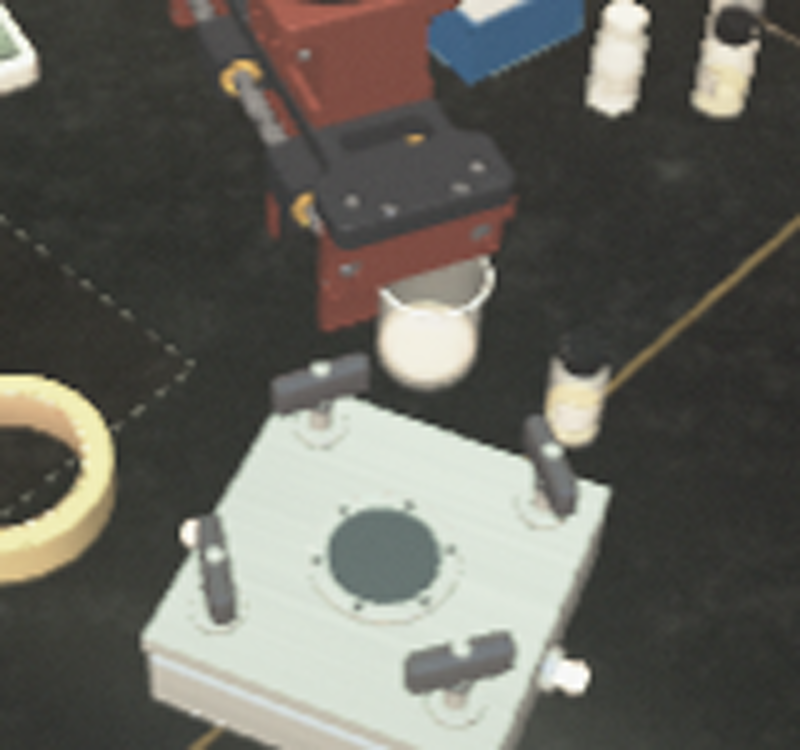

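Run:
```python
from h import *
w=snapshot("wrist");a=snapshot("scene")
p=bot.get_state()["position"]
print(proj(w,[p,[591.5,200.1,98.5]]), (proj(a,[p,[591.5,200.1,98.5]])-[260,130])*5, unproj(w,[318.5,218],98.5))
```

```text
[[318.07697413 231.34923123]
 [318.61863833 213.69741623]] [[324.31540792 323.63007424]
 [318.15760278 367.49453449]] [594.53512107 198.6157167   98.5       ]
```

Emit:
apply_moves([
  {"tx": 0, "ty": 30, "tz": 0, "ax": 0, "ay": 0, "az": 0, "jaw": 0.5},
  {"tx": 0, "ty": 57, "tz": 0, "ax": 0, "ay": 0, "az": 0, "jaw": 0.5},
  {"tx": 0, "ty": 57, "tz": 0, "ax": 0, "ay": 0, "az": 0, "jaw": 0.5},
  {"tx": 0, "ty": 57, "tz": 0, "ax": 0, "ay": 0, "az": 0, "jaw": 0.4},
  {"tx": 0, "ty": 57, "tz": 0, "ax": 0, "ay": 0, "az": 0, "jaw": 0},
  {"tx": 0, "ty": 57, "tz": 0, "ax": 0, "ay": 0, "az": 0, "jaw": 0},
  {"tx": 0, "ty": 57, "tz": 0, "ax": 0, "ay": 0, "az": 0, "jaw": 0},
  {"tx": 0, "ty": 57, "tz": 0, "ax": 0, "ay": 0, "az": 0, "jaw": 0},
  {"tx": 0, "ty": 57, "tz": 0, "ax": 0, "ay": 0, "az": 0, "jaw": 0},
], newtons=40)

```text
clock: 4.03
position: [593.1, 199.2, 69.1]
eef_rot: [0.595, 0.383, -0.382, -0.595]
ft_force: [0.2, -0.0, 0.2]
width: 7.0
```

Run:
```python
from h import *
st();go(*W["FL"],69,65.5);go(*W["FL"],66,20.5)
w=snapshot("wrist");cv2.imwrite("pics/w6.png",w["img"][:,:,::-1])
```

```text
clk 4.03 pos [593.1 199.2  69.1] yaw 65.43 w 7.0 F [ 0.2 -0.   0.2] T [-0.02  0.03  0.02] q [ 0.31  0.57  1.7  -0.    0.86 -0.84]
t [0.2 0.1 1.8] a [ 0.06 -0.07  0.06] rows 0.04387802862681993 0.015694109579208165
t [0.2 3.1 1.8] a [4.000e-02 4.493e+01 8.000e-02] rows 0.0861641160451737 6.274489420753148
```

View pics/w6.png

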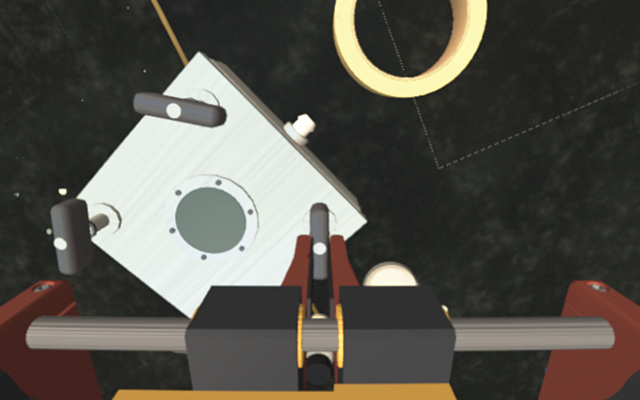

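Emit:
apply_moves([
  {"tx": 0, "ty": 0, "tz": 0, "ax": 0, "ay": 0, "az": 0, "jaw": 0},
  {"tx": 0, "ty": 0, "tz": 0, "ax": 0, "ay": 0, "az": 0, "jaw": 0},
])

```text
clock: 4.25
position: [592.6, 199.1, 68.3]
eef_rot: [0.595, 0.382, -0.382, -0.595]
ft_force: [0.2, 0.8, -0.0]
width: 0.8
```

Run:
```python
from h import *
st()
w=snapshot("wrist");crop(w,255,180,130,110,6,"pics/w7.png")
a=snapshot("scene");crop(a,290,150,100,100,6,"pics/s7.png")
print(unproj(w,[320,248],98.5),proj(w,[[591.5,200.1,98.5]]))
```

```text
clk 4.25 pos [592.6 199.1  68.3] yaw 65.43 w 0.8 F [ 0.2  0.8 -0. ] T [ 0.    0.1  -0.02] q [ 0.31  0.58  1.7   0.    0.86 -0.84]
[591.66990748 200.29371551  98.5       ] [[319.56326291 247.88121512]]
```

View pics/w7.png

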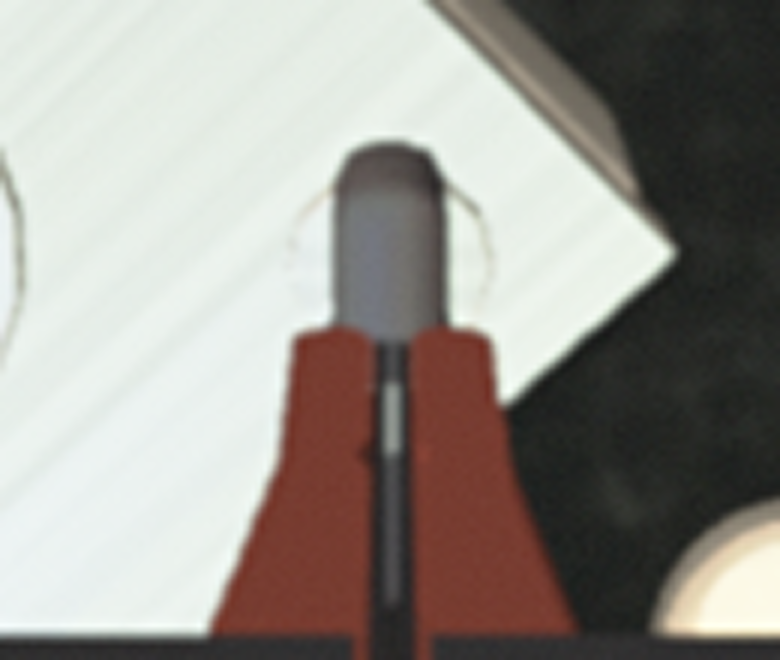

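View pics/s7.png

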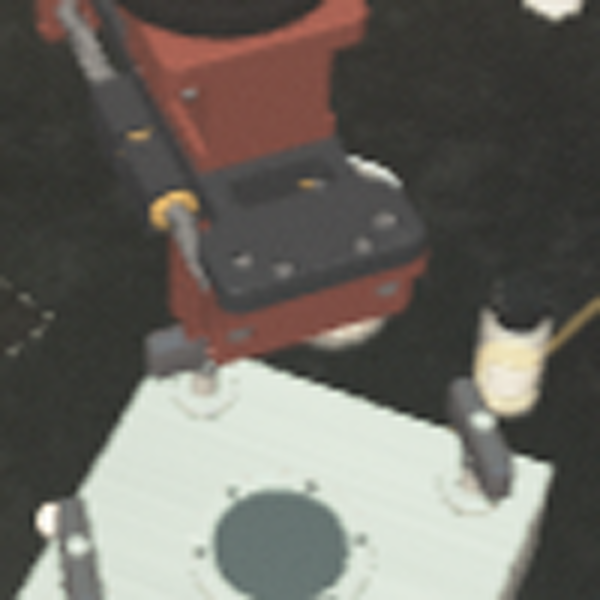

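Run:
```python
from h import *
a=snapshot("scene");w=snapshot("wrist");s=bot.get_state();p=s["position"];R=Rot.from_quat(s["eef_rot"]).as_matrix()
print("scene cam",-a["R"].T@a["t"] if hasattr(a["R"],'T') else -np.array(a["R"]).T@np.array(a["t"]))
for nm,o in (("tip",[0,0,0]),("tip+z10",[0,0,10]),("tip-z10",[0,0,-10]),("grasp",[0,-19,0]),("gr+z10",[0,-19,10]),("gr-z10",[0,-19,-10])):
    X=p+R@np.array(o,float);print(nm,((proj(a,X)-[290,150])*6).round(0),((proj(w,X)-[255,180])*6).round(0))
for z in (98.5,88,78): print(z,((proj(a,[591.5,200.1,z])-[290,150])*6).round(0),((proj(w,[591.5,200.1,z])-[255,180])*6).round(0))
st()
```

```text
scene cam [ 194.45797375 -159.67988426  745.24087428]
tip [[205. 374.]] [[383. 297.]]
tip+z10 [[179. 382.]] [[383. 211.]]
tip-z10 [[230. 366.]] [[384. 381.]]
grasp [[205. 341.]] [[383. 370.]]
gr+z10 [[179. 349.]] [[383. 277.]]
gr-z10 [[231. 333.]] [[383. 461.]]
98.5 [[202. 321.]] [[388. 408.]]
88 [[201. 340.]] [[388. 362.]]
78 [[201. 357.]] [[388. 322.]]
clk 4.45 pos [592.5 199.1  68.1] yaw 65.43 w 0.6 F [-0.   0.  -0.5] T [ 0.01  0.   -0.02] q [ 0.31  0.58  1.7  -0.    0.86 -0.84]
```

Run:
```python
from h import *
a=snapshot("scene");crop(a,230,0,200,150+110,3,"pics/s8.png")
b=snapshot("top");crop(b,270,110,160,140,5,"pics/t8.png")
```

```text
(no output)
```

View pics/s8.png

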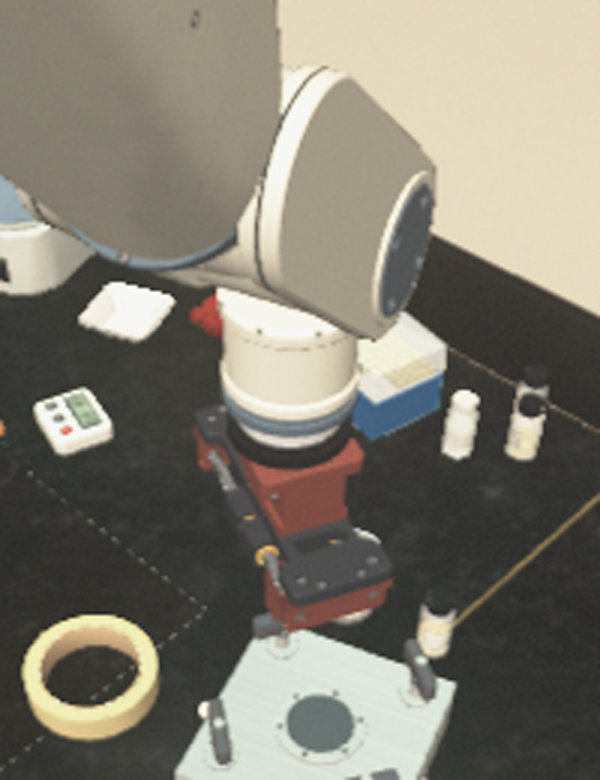

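View pics/t8.png

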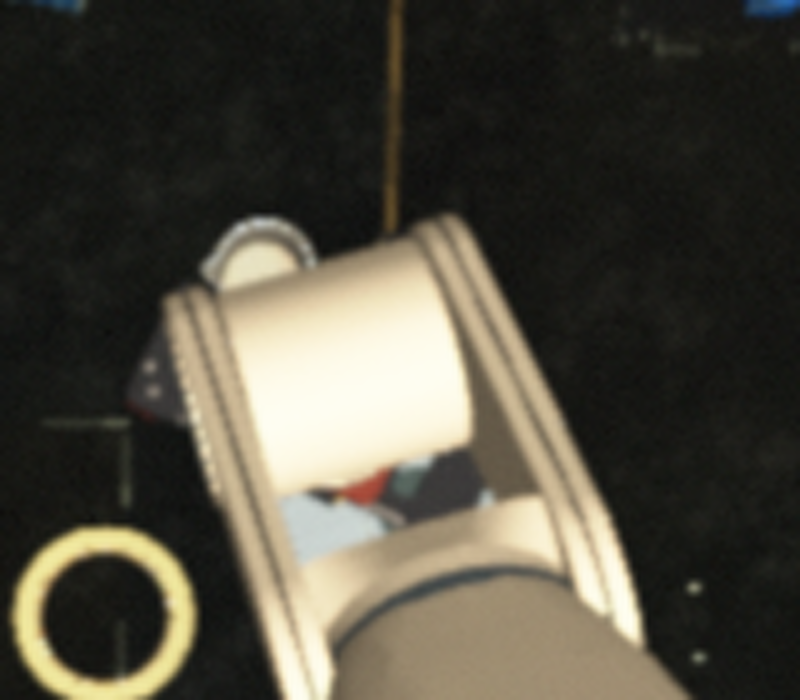

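Run:
```python
from h import *
a=snapshot("scene");b=snapshot("top")
p=np.array([228.77,581.6,189.8]);R=Rdown(68.52)
im=cv2.imread("pics/scene0.png");im2=cv2.imread("pics/top0.png")
for o in ([0,0,0],[44,0,0],[-44,0,0],[44,-19,0],[-44,-19,0],[44,-40,0],[-44,-40,0]):
    u=proj(a,p+R@np.array(o,float))[0];v=proj(b,p+R@np.array(o,float))[0];print(o,u.round(0),v.round(0))
c=cv2.resize(im[80:200,0:120],None,fx=6,fy=6,interpolation=cv2.INTER_CUBIC)
for o in ([44,0,0],[-44,0,0],[0,0,0]):
    u=(proj(a,p+R@np.array(o,float))[0]-[0,80])*6+3;cv2.circle(c,tuple(int(t) for t in u),4,(0,255,0),1)
cv2.imwrite("pics/s9.png",c[:600])
c=cv2.resize(im2[300:400,60:220],None,fx=4,fy=4,interpolation=cv2.INTER_CUBIC)
for o in ([44,0,0],[-44,0,0],[0,0,0]):
    u=(proj(b,p+R@np.array(o,float))[0]-[60,300])*4;cv2.circle(c,tuple(int(t) for t in u),4,(0,255,0),1)
cv2.imwrite("pics/t9.png",c)
```

```text
[0, 0, 0] [ 56. 172.] [172. 340.]
[44, 0, 0] [ 56. 158.] [156. 333.]
[-44, 0, 0] [ 57. 188.] [188. 347.]
[44, -19, 0] [ 51. 151.] [153. 334.]
[-44, -19, 0] [ 52. 181.] [186. 349.]
[44, -40, 0] [ 45. 143.] [149. 336.]
[-44, -40, 0] [ 46. 173.] [183. 352.]
```

View pics/s9.png

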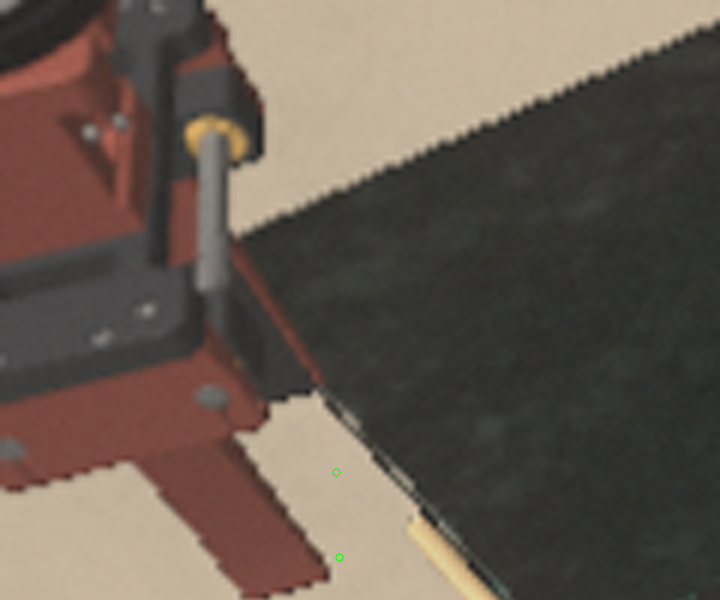

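View pics/t9.png

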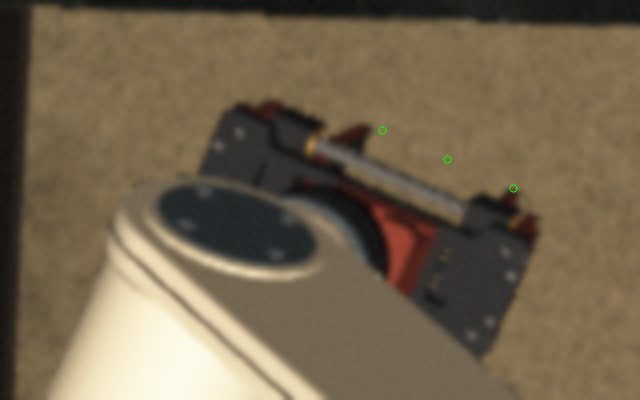

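Run:
```python
from h import *
a=snapshot("scene");w=snapshot("wrist")
p=np.array([228.77,581.6,189.8]);R=Rdown(68.52)
P=np.array([(40.4,179.3),(54.3,175.8)])
f=lambda q:(np.vstack([proj(a,p+R@np.array([q[2],q[0],s*q[1]])) for s in (-1,1)])-P).ravel()
for q0 in ([-20,10,-50],[-20,-10,-50]):
    r=least_squares(f,q0);print(r.x,r.fun)
# wrist current view: closed tips row 235
s=bot.get_state();p=s["position"];R=Rot.from_quat(s["eef_rot"]).as_matrix()
for y in (0,-10,-20,-30,-40): print(y,[proj(w,p+R@np.array([0,y,z]))[0].round(0).tolist() for z in (10,0,-10)])
```

```text
[-34.27900226 -11.52374184 -50.98231203] [ 0.04594935  0.16552263 -0.04633012 -0.16694471]
[-34.27900236 -11.52374179 -50.98231229] [ 0.04594935  0.16552268 -0.04633018 -0.16694464]
0 [[319.0, 215.0], [319.0, 230.0], [319.0, 243.0]]
-10 [[319.0, 221.0], [319.0, 236.0], [319.0, 250.0]]
-20 [[319.0, 227.0], [319.0, 242.0], [319.0, 258.0]]
-30 [[319.0, 234.0], [319.0, 250.0], [319.0, 266.0]]
-40 [[319.0, 241.0], [319.0, 258.0], [319.0, 275.0]]
```

Emit:
apply_moves([
  {"tx": 0, "ty": 0, "tz": 0, "ax": 0, "ay": 0, "az": 0, "jaw": 0.45},
  {"tx": 0, "ty": 0, "tz": 0, "ax": 0, "ay": 0, "az": 0, "jaw": 0.45},
  {"tx": 0, "ty": 0, "tz": 0, "ax": 0, "ay": 0, "az": 0, "jaw": 0.45},
  {"tx": 0, "ty": 0, "tz": 1.5, "ax": 0, "ay": 0, "az": 0, "jaw": 0.45},
  {"tx": 0, "ty": 0, "tz": 1.5, "ax": 0, "ay": 0, "az": 0, "jaw": 0.45},
  {"tx": 0, "ty": 8, "tz": 1.5, "ax": 0, "ay": 0, "az": 0, "jaw": 0.45},
  {"tx": 0, "ty": 16, "tz": 1.5, "ax": 0, "ay": 0, "az": 0, "jaw": 0.45},
  {"tx": 0, "ty": 22, "tz": 1.5, "ax": 0, "ay": 0, "az": 0, "jaw": 0.45},
  {"tx": 0, "ty": 22, "tz": 1.5, "ax": 0, "ay": 0, "az": 0, "jaw": 0.45},
])

```text
clock: 5.5
position: [589.8, 199.2, 44.1]
eef_rot: [-0.595, -0.381, 0.383, 0.595]
ft_force: [-0.5, 0.0, 0.5]
width: 39.5
```

Run:
```python
from h import *
st()
w=snapshot("wrist");cv2.imwrite("pics/w10.png",w["img"][150:300,200:440,::-1].repeat(3,0).repeat(3,1))
```

```text
clk 5.5 pos [589.8 199.2  44.1] yaw 65.42 w 39.5 F [-0.5  0.   0.5] T [ 0.01  0.05 -0.01] q [ 0.31  0.61  1.71  0.    0.82 -0.84]
```

View pics/w10.png

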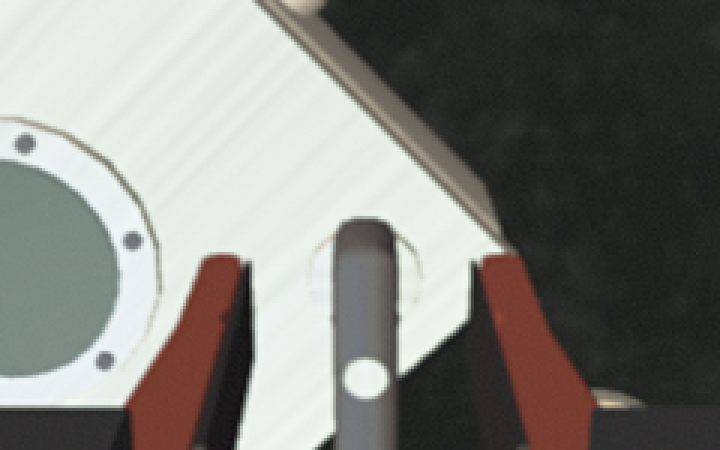

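Emit:
apply_moves([
  {"tx": 0, "ty": 7, "tz": 0, "ax": 0, "ay": 0, "az": 0, "jaw": 0.3},
  {"tx": 0, "ty": 7, "tz": 0, "ax": 0, "ay": 0, "az": 0, "jaw": 0},
  {"tx": 0, "ty": 7, "tz": 0, "ax": 0, "ay": 0, "az": 0, "jaw": 0},
  {"tx": 0, "ty": 7, "tz": 0, "ax": 0, "ay": 0, "az": 0, "jaw": 0},
  {"tx": 0, "ty": 7, "tz": 0, "ax": 0, "ay": 0, "az": 0, "jaw": 0},
  {"tx": 0, "ty": 7, "tz": 0, "ax": 0, "ay": 0, "az": 0, "jaw": 0},
  {"tx": 0, "ty": 7, "tz": 0, "ax": 0, "ay": 0, "az": 0, "jaw": 0},
], newtons=40)

```text
clock: 6.13
position: [591.3, 199.6, 39.4]
eef_rot: [0.595, 0.382, -0.382, -0.595]
ft_force: [0.4, 0.0, 0.1]
width: 10.9
```

Run:
```python
from h import *
st();go(*W["FL"],37,65.5)
w=snapshot("wrist");cv2.imwrite("pics/w11.png",w["img"][150:300,200:440,::-1].repeat(3,0).repeat(3,1))
```

```text
clk 6.13 pos [591.3 199.6  39.4] yaw 65.44 w 10.9 F [0.4 0.  0.1] T [-0.07  0.    0.08] q [ 0.31  0.62  1.71 -0.    0.81 -0.84]
t [0.5 2.4 0. ] a [ 0.02 -0.06  0.01] rows 0.05848364284838047 0.00932370107059539
```

View pics/w11.png

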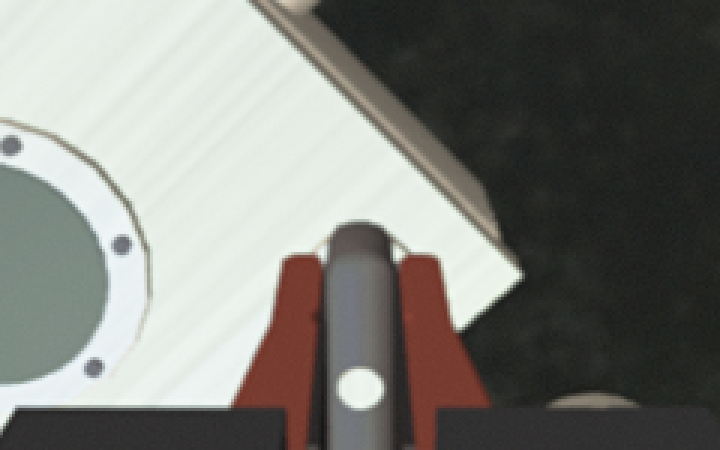

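Emit:
apply_moves([
  {"tx": 0, "ty": 0.4, "tz": 0, "ax": 0, "ay": 6, "az": 0, "jaw": 0},
  {"tx": 0, "ty": 0.8, "tz": 0, "ax": 0, "ay": 13, "az": 0, "jaw": 0},
  {"tx": 0, "ty": 1.2, "tz": 0, "ax": 0, "ay": 20, "az": 0, "jaw": 0},
  {"tx": 0, "ty": 1.6, "tz": 0, "ax": 0, "ay": 27, "az": 0, "jaw": 0},
  {"tx": 0, "ty": 2, "tz": 0, "ax": 0, "ay": 34, "az": 0, "jaw": 0},
  {"tx": 0, "ty": 2.4, "tz": 0, "ax": 0, "ay": 41, "az": 0, "jaw": 0},
  {"tx": 0, "ty": 2.7, "tz": 0, "ax": 0, "ay": 45, "az": 0, "jaw": 0},
  {"tx": 0, "ty": 2.7, "tz": 0, "ax": 0, "ay": 45, "az": 0, "jaw": 0},
  {"tx": 0, "ty": 2.7, "tz": 0, "ax": 0, "ay": 45, "az": 0, "jaw": 0},
])

```text
clock: 6.93
position: [591.3, 199.6, 36.7]
eef_rot: [-0.696, -0.126, 0.126, 0.696]
ft_force: [-0.6, -0.1, 0.9]
width: 11.0
```

Run:
```python
from h import *
st()
w=snapshot("wrist");cv2.imwrite("pics/w12.png",w["img"][:,:,::-1])
```

```text
clk 6.93 pos [591.3 199.6  36.7] yaw 20.54 w 11.0 F [-0.6 -0.1  0.9] T [-0.31  0.02 -0.14] q [ 0.31  0.62  1.71 -0.    0.81 -0.05]
```

View pics/w12.png

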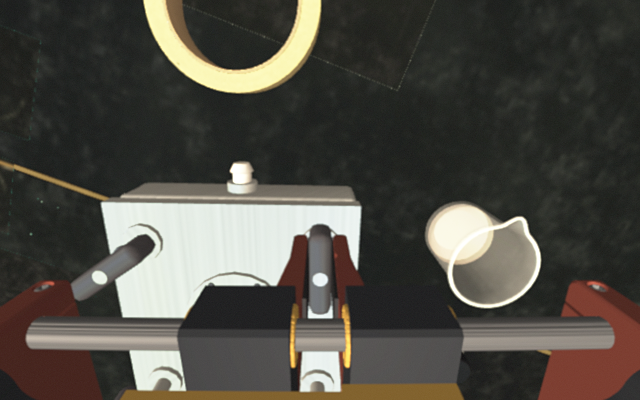

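Run:
```python
from h import *
go(591.3,199.6,85,20.54);go(*W["NR"],85,59);go(*W["NR"],39,59)
```

```text
t [ -0.  -48.3  -0. ] a [0.   0.   0.02] rows 1.1590424974691638 0.002624278173862383
t [-105.8  -48.4 -102.1] a [ 1.000e-02 -3.846e+01  2.000e-02] rows 3.7115141237110447 5.37105887941131
t [-105.8   -2.4 -102.1] a [ 1.000e-02 -3.846e+01  2.000e-02] rows 3.5263418720900996 5.37105887941131
```

Emit:
apply_moves([
  {"tx": 0, "ty": 0, "tz": 0, "ax": 0, "ay": 0, "az": 0, "jaw": 0.45},
  {"tx": 0, "ty": 0, "tz": 0, "ax": 0, "ay": 0, "az": 0, "jaw": 0.45},
  {"tx": 0, "ty": 0, "tz": 0, "ax": 0, "ay": 0, "az": 0, "jaw": 0.45},
  {"tx": 0, "ty": -24, "tz": 0, "ax": 0, "ay": 0, "az": 0, "jaw": 0.45},
  {"tx": 0, "ty": -48, "tz": 0, "ax": 0, "ay": 0, "az": 0, "jaw": 0.45},
  {"tx": -26, "ty": -48, "tz": -25, "ax": 0, "ay": -7, "az": 0, "jaw": 0.45},
  {"tx": -52, "ty": -48, "tz": -50, "ax": 0, "ay": -14, "az": 0, "jaw": 0.45},
  {"tx": -80, "ty": -48, "tz": -75, "ax": 0, "ay": -21, "az": 0, "jaw": 0.45},
  {"tx": -105.8, "ty": -48, "tz": -102, "ax": 0, "ay": -28, "az": 0, "jaw": 0.45},
  {"tx": -105.8, "ty": -48, "tz": -102, "ax": 0, "ay": -35, "az": 0, "jaw": 0.45},
])

```text
clock: 7.82
position: [523.7, 62.9, 84.1]
eef_rot: [-0.625, -0.329, 0.332, 0.626]
ft_force: [0.3, -0.2, -0.0]
width: 39.4
```

Emit:
apply_moves([
  {"tx": 0, "ty": 0, "tz": 0, "ax": 0, "ay": -3.5, "az": 0, "jaw": 0.45},
  {"tx": 0, "ty": 0, "tz": 0, "ax": 0, "ay": -3.5, "az": 0, "jaw": 0.45},
  {"tx": 0, "ty": 0, "tz": 0, "ax": 0, "ay": -3.5, "az": 0, "jaw": 0.45},
])

```text
clock: 8.07
position: [527.8, 67.2, 84.6]
eef_rot: [0.616, 0.347, -0.347, -0.616]
ft_force: [-0.7, 0.0, 0.1]
width: 39.3
```

Run:
```python
from h import *
st();go(*W["NR"],39,59)
w=snapshot("wrist");cv2.imwrite("pics/w13.png",w["img"][:,:,::-1])
```

```text
clk 8.07 pos [527.8  67.2  84.6] yaw 58.81 w 39.3 F [-0.7  0.   0.1] T [-0.   -0.01 -0.02] q [ 0.1   0.44  1.91  0.    0.8  -0.92]
t [-0.1 45.6 -0.4] a [ 0.01 -0.19  0.01] rows 1.0932681455805193 0.026492047999640316
```

View pics/w13.png

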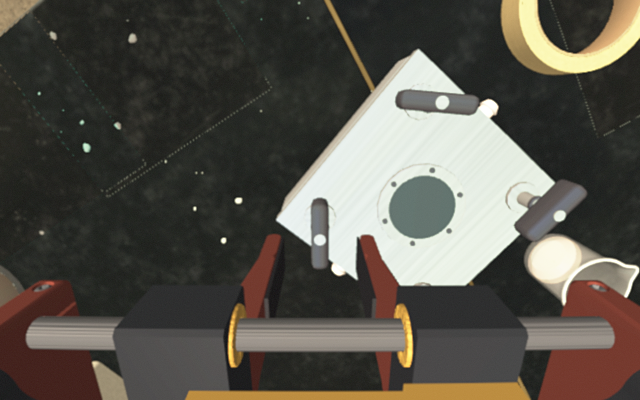

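Emit:
apply_moves([
  {"tx": 0, "ty": 24, "tz": 0, "ax": 0, "ay": 0, "az": 0, "jaw": 0.45},
  {"tx": 0, "ty": 45.6, "tz": 0, "ax": 0, "ay": 0, "az": 0, "jaw": 0.45},
  {"tx": 0, "ty": 45.6, "tz": 0, "ax": 0, "ay": 0, "az": 0, "jaw": 0.2},
  {"tx": 0, "ty": 45.6, "tz": 0, "ax": 0, "ay": 0, "az": 0, "jaw": 0},
  {"tx": 0, "ty": 45.6, "tz": 0, "ax": 0, "ay": 0, "az": 0, "jaw": 0},
  {"tx": 0, "ty": 45.6, "tz": 0, "ax": 0, "ay": 0, "az": 0, "jaw": 0},
  {"tx": 0, "ty": 45.6, "tz": 0, "ax": 0, "ay": 0, "az": 0, "jaw": 0},
  {"tx": 0, "ty": 45.6, "tz": 0, "ax": 0, "ay": 0, "az": 0, "jaw": 0},
])

```text
clock: 8.78
position: [528.1, 66.9, 39.9]
eef_rot: [0.616, 0.348, -0.348, -0.615]
ft_force: [-0.9, -2.8, 5.0]
width: 10.7
```

Run:
```python
from h import *
st();go(*W["NR"],39,14)
```

```text
clk 8.78 pos [528.1  66.9  39.9] yaw 58.94 w 10.7 F [-0.9 -2.8  5. ] T [-0.52  0.15  0.15] q [ 0.1   0.52  1.92 -0.    0.7  -0.92]
t [-0.   0.9  0. ] a [ 0.06 44.94  0.05] rows 0.022430487548558094 6.277152996548463
```

Gripped. Turn 45°.

Emit:
apply_moves([
  {"tx": 0, "ty": 0.4, "tz": 0, "ax": 0, "ay": 6, "az": 0, "jaw": 0},
  {"tx": 0, "ty": 0.8, "tz": 0, "ax": 0, "ay": 13, "az": 0, "jaw": 0},
  {"tx": 0, "ty": 1.2, "tz": 0, "ax": 0, "ay": 20, "az": 0, "jaw": 0},
  {"tx": 0, "ty": 1.6, "tz": 0, "ax": 0, "ay": 27, "az": 0, "jaw": 0},
  {"tx": 0, "ty": 2, "tz": 0, "ax": 0, "ay": 34, "az": 0, "jaw": 0},
  {"tx": 0, "ty": 2.4, "tz": 0, "ax": 0, "ay": 41, "az": 0, "jaw": 0},
  {"tx": 0, "ty": 2.7, "tz": 0, "ax": 0, "ay": 45, "az": 0, "jaw": 0},
  {"tx": 0, "ty": 2.7, "tz": 0, "ax": 0, "ay": 45, "az": 0, "jaw": 0},
  {"tx": 0, "ty": 2.7, "tz": 0, "ax": 0, "ay": 45, "az": 0, "jaw": 0},
])

```text
clock: 9.53
position: [528.1, 66.7, 37.3]
eef_rot: [0.702, 0.086, -0.085, -0.702]
ft_force: [-2.4, -3.0, 5.8]
width: 10.7
```

Run:
```python
from h import *
st();go(528.1,66.9,85,14);go(*W["NL"],85,-36.2)
```

```text
clk 9.53 pos [528.1  66.7  37.3] yaw 13.88 w 10.7 F [-2.4 -3.   5.8] T [-0.74  0.32 -0.12] q [ 0.1   0.52  1.92 -0.    0.7  -0.14]
t [  0.1 -47.7   0.1] a [ 0.04 -0.12  0.06] rows 1.1449482027365923 0.018905552501791295
t [-10.2 -47.8 103.9] a [1.000e-02 5.008e+01 7.000e-02] rows 2.754622158757344 6.9951063653601
```

Emit:
apply_moves([
  {"tx": 0, "ty": 0, "tz": 0, "ax": 0, "ay": 0, "az": 0, "jaw": 0.45},
  {"tx": 0, "ty": 0, "tz": 0, "ax": 0, "ay": 0, "az": 0, "jaw": 0.45},
  {"tx": 0, "ty": 0, "tz": 0, "ax": 0, "ay": 0, "az": 0, "jaw": 0.45},
  {"tx": 0, "ty": -24, "tz": 0, "ax": 0, "ay": 0, "az": 0, "jaw": 0.45},
  {"tx": 0, "ty": -48, "tz": 0, "ax": 0, "ay": 0, "az": 0, "jaw": 0.45},
  {"tx": -2, "ty": -48, "tz": 20, "ax": 0, "ay": 7, "az": 0, "jaw": 0.45},
  {"tx": -4, "ty": -48, "tz": 40, "ax": 0, "ay": 14, "az": 0, "jaw": 0.45},
  {"tx": -6, "ty": -48, "tz": 60, "ax": 0, "ay": 21, "az": 0, "jaw": 0.45},
  {"tx": -8, "ty": -48, "tz": 80, "ax": 0, "ay": 28, "az": 0, "jaw": 0.45},
  {"tx": -10.2, "ty": -48, "tz": 103.9, "ax": 0, "ay": 35, "az": 0, "jaw": 0.45},
])

```text
clock: 10.37
position: [492.5, 166.2, 84.3]
eef_rot: [-0.695, 0.132, -0.132, 0.695]
ft_force: [-0.0, -0.1, -0.6]
width: 39.3
```

Emit:
apply_moves([
  {"tx": 0, "ty": 0, "tz": 0, "ax": 0, "ay": 7, "az": 0, "jaw": 0.45},
  {"tx": 0, "ty": 0, "tz": 0, "ax": 0, "ay": 14, "az": 0, "jaw": 0.45},
  {"tx": 0, "ty": 0, "tz": 0, "ax": 0, "ay": 15, "az": 0, "jaw": 0.45},
  {"tx": 0, "ty": 0, "tz": 0, "ax": 0, "ay": 15, "az": 0, "jaw": 0.45},
])

```text
clock: 10.7
position: [492.7, 165.8, 84.2]
eef_rot: [-0.673, 0.218, -0.218, 0.673]
ft_force: [0.6, -0.2, 1.4]
width: 39.3
```

Run:
```python
from h import *
st();go(*W["NL"],39,-36.2)
w=snapshot("wrist");cv2.imwrite("pics/w14.png",w["img"][:,:,::-1])
```

```text
clk 10.7 pos [492.7 165.8  84.2] yaw -35.93 w 39.3 F [ 0.6 -0.2  1.4] T [-0.04  0.06 -0.01] q [0.3  0.43 1.93 0.   0.78 0.93]
t [ 0.7 45.2 -0.2] a [-0.01  0.27  0.  ] rows 1.083790970031792 0.037599764148952594
```

View pics/w14.png

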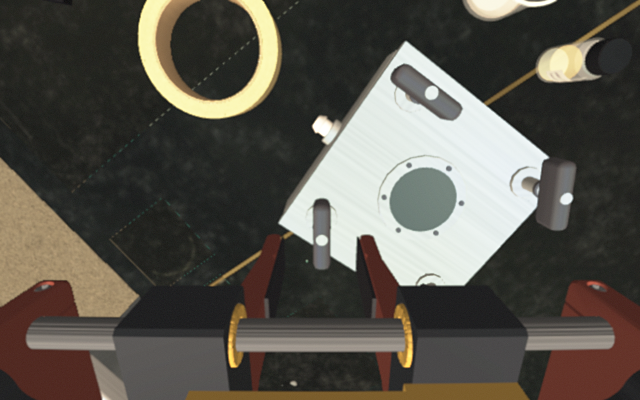

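Emit:
apply_moves([
  {"tx": 0.7, "ty": 24, "tz": 0, "ax": 0, "ay": 0.3, "az": 0, "jaw": 0.45},
  {"tx": 0.7, "ty": 45.2, "tz": 0, "ax": 0, "ay": 0.3, "az": 0, "jaw": 0.45},
  {"tx": 0.7, "ty": 45.2, "tz": 0, "ax": 0, "ay": 0.3, "az": 0, "jaw": 0.2},
  {"tx": 0.7, "ty": 45.2, "tz": 0, "ax": 0, "ay": 0.3, "az": 0, "jaw": 0},
  {"tx": 0.7, "ty": 45.2, "tz": 0, "ax": 0, "ay": 0.3, "az": 0, "jaw": 0},
  {"tx": 0.7, "ty": 45.2, "tz": 0, "ax": 0, "ay": 0.3, "az": 0, "jaw": 0},
  {"tx": 0.7, "ty": 45.2, "tz": 0, "ax": 0, "ay": 0.3, "az": 0, "jaw": 0},
  {"tx": 0.7, "ty": 45.2, "tz": 0, "ax": 0, "ay": 0.3, "az": 0, "jaw": 0},
])

```text
clock: 11.42
position: [493.9, 165.5, 40.0]
eef_rot: [-0.671, 0.22, -0.221, 0.672]
ft_force: [-1.6, 1.6, 3.4]
width: 10.6
```

Run:
```python
from h import *
st();go(*W["NL"],39,-81.2)
```

```text
clk 11.42 pos [493.9 165.5  40. ] yaw -36.36 w 10.6 F [-1.6  1.6  3.4] T [0.24 0.35 0.14] q [0.3  0.5  1.95 0.   0.69 0.93]
t [-0.3  1.  -0.6] a [-9.000e-02  4.484e+01  1.000e-02] rows 0.02978912723583499 6.263069464756174
```

Emit:
apply_moves([
  {"tx": 0, "ty": 0.4, "tz": 0, "ax": 0, "ay": 6, "az": 0, "jaw": 0},
  {"tx": 0, "ty": 0.8, "tz": 0, "ax": 0, "ay": 13, "az": 0, "jaw": 0},
  {"tx": 0, "ty": 1.2, "tz": 0, "ax": 0, "ay": 20, "az": 0, "jaw": 0},
  {"tx": 0, "ty": 1.6, "tz": 0, "ax": 0, "ay": 27, "az": 0, "jaw": 0},
  {"tx": 0, "ty": 2, "tz": 0, "ax": 0, "ay": 34, "az": 0, "jaw": 0},
  {"tx": 0, "ty": 2.4, "tz": 0, "ax": 0, "ay": 41, "az": 0, "jaw": 0},
  {"tx": 0, "ty": 2.7, "tz": 0, "ax": 0, "ay": 45, "az": 0, "jaw": 0},
  {"tx": 0, "ty": 2.7, "tz": 0, "ax": 0, "ay": 45, "az": 0, "jaw": 0},
  {"tx": 0, "ty": 2.7, "tz": 0, "ax": 0, "ay": 45, "az": 0, "jaw": 0},
])

```text
clock: 12.17
position: [494.1, 165.0, 37.3]
eef_rot: [-0.536, 0.461, -0.461, 0.537]
ft_force: [-0.6, -1.9, 5.7]
width: 10.7
```

Run:
```python
from h import *
st();go(*W["NL"],85,-81.2);go(*W["FR"],85,-30.2)
```

```text
clk 12.17 pos [494.1 165.   37.3] yaw -81.38 w 10.7 F [-0.6 -1.9  5.7] T [-0.53  0.17 -0.13] q [ 0.3   0.51  1.95 -0.    0.68  1.72]
t [ -0.3 -47.7  -0.8] a [-0.1  -0.18  0.02] rows 1.1438320564367606 0.028686887829002264
t [ 82.3 -47.5 121.3] a [ -0.09 -51.18   0.06] rows 3.694668728451615 7.1478210763064505
```

Emit:
apply_moves([
  {"tx": 0, "ty": 0, "tz": 0, "ax": 0, "ay": 0, "az": 0, "jaw": 0.45},
  {"tx": 0, "ty": 0, "tz": 0, "ax": 0, "ay": 0, "az": 0, "jaw": 0.45},
  {"tx": 0, "ty": 0, "tz": 0, "ax": 0, "ay": 0, "az": 0, "jaw": 0.45},
  {"tx": 0, "ty": -24, "tz": 0, "ax": 0, "ay": 0, "az": 0, "jaw": 0.45},
  {"tx": 0, "ty": -48, "tz": 0, "ax": 0, "ay": 0, "az": 0, "jaw": 0.45},
  {"tx": 16, "ty": -48, "tz": 24, "ax": 0, "ay": -7, "az": 0, "jaw": 0.45},
  {"tx": 32, "ty": -48, "tz": 48, "ax": 0, "ay": -14, "az": 0, "jaw": 0.45},
  {"tx": 48, "ty": -48, "tz": 72, "ax": 0, "ay": -21, "az": 0, "jaw": 0.45},
  {"tx": 65, "ty": -48, "tz": 96, "ax": 0, "ay": -28, "az": 0, "jaw": 0.45},
  {"tx": 82.3, "ty": -48, "tz": 121.3, "ax": 0, "ay": -35, "az": 0, "jaw": 0.45},
])

```text
clock: 13.0
position: [626.4, 101.4, 84.3]
eef_rot: [0.651, -0.276, 0.276, -0.651]
ft_force: [-0.7, 0.2, 0.1]
width: 39.9
```

Emit:
apply_moves([
  {"tx": 0, "ty": 0, "tz": 0, "ax": 0, "ay": -7, "az": 0, "jaw": 0.45},
  {"tx": 0, "ty": 0, "tz": 0, "ax": 0, "ay": -14, "az": 0, "jaw": 0.45},
  {"tx": 0, "ty": 0, "tz": 0, "ax": 0, "ay": -16.2, "az": 0, "jaw": 0.45},
  {"tx": 0, "ty": 0, "tz": 0, "ax": 0, "ay": -16.2, "az": 0, "jaw": 0.45},
  {"tx": 0, "ty": 0, "tz": 0, "ax": 0, "ay": -16.2, "az": 0, "jaw": 0.45},
])

```text
clock: 13.42
position: [625.4, 102.0, 84.1]
eef_rot: [0.683, -0.185, 0.184, -0.683]
ft_force: [-0.6, -0.2, -0.3]
width: 39.3
```

Run:
```python
from h import *
st();go(*W["FR"],39,-30.2)
w=snapshot("wrist");cv2.imwrite("pics/w15.png",w["img"][:,:,::-1])
```

```text
clk 13.42 pos [625.4 102.   84.1] yaw -30.26 w 39.3 F [-0.6 -0.2 -0.3] T [-0.05  0.13  0.01] q [ 0.14  0.56  1.68 -0.    0.9   0.67]
t [ 0.9 45.1  0.3] a [ 0.02 -0.06 -0.02] rows 1.080843444310594 0.009456254833715068
```

View pics/w15.png

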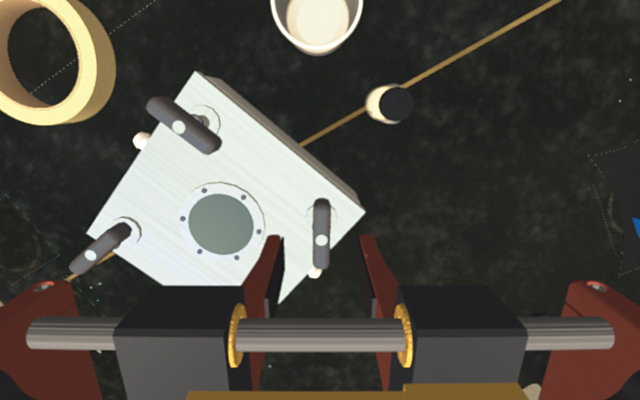

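Emit:
apply_moves([
  {"tx": 0.9, "ty": 24, "tz": 0, "ax": 0, "ay": 0, "az": 0, "jaw": 0.45},
  {"tx": 0.9, "ty": 45.2, "tz": 0, "ax": 0, "ay": 0, "az": 0, "jaw": 0.45},
  {"tx": 0.9, "ty": 45.2, "tz": 0, "ax": 0, "ay": 0, "az": 0, "jaw": 0.2},
  {"tx": 0.9, "ty": 45.2, "tz": 0, "ax": 0, "ay": 0, "az": 0, "jaw": 0},
  {"tx": 0.9, "ty": 45.2, "tz": 0, "ax": 0, "ay": 0, "az": 0, "jaw": 0},
  {"tx": 0.9, "ty": 45.2, "tz": 0, "ax": 0, "ay": 0, "az": 0, "jaw": 0},
  {"tx": 0.9, "ty": 45.2, "tz": 0, "ax": 0, "ay": 0, "az": 0, "jaw": 0},
  {"tx": 0.9, "ty": 45.2, "tz": 0, "ax": 0, "ay": 0, "az": 0, "jaw": 0},
])

```text
clock: 14.13
position: [626.5, 102.1, 40.4]
eef_rot: [-0.682, 0.184, -0.184, 0.683]
ft_force: [-3.5, 2.3, 5.9]
width: 10.9
```

Run:
```python
from h import *
st();go(*W["FR"],39,-75.2)
```

```text
clk 14.13 pos [626.5 102.1  40.4] yaw -30.21 w 10.9 F [-3.5  2.3  5.9] T [ 0.43  0.65 -0.16] q [0.14 0.63 1.69 0.   0.83 0.67]
t [-0.1  1.4 -0.4] a [-7.000e-02  4.499e+01 -2.000e-02] rows 0.03529523695654546 6.283201393369044
```

Emit:
apply_moves([
  {"tx": 0, "ty": 0.4, "tz": 0, "ax": 0, "ay": 6, "az": 0, "jaw": 0},
  {"tx": 0, "ty": 0.8, "tz": 0, "ax": 0, "ay": 13, "az": 0, "jaw": 0},
  {"tx": 0, "ty": 1.2, "tz": 0, "ax": 0, "ay": 20, "az": 0, "jaw": 0},
  {"tx": 0, "ty": 1.6, "tz": 0, "ax": 0, "ay": 27, "az": 0, "jaw": 0},
  {"tx": 0, "ty": 2, "tz": 0, "ax": 0, "ay": 34, "az": 0, "jaw": 0},
  {"tx": 0, "ty": 2.4, "tz": 0, "ax": 0, "ay": 41, "az": 0, "jaw": 0},
  {"tx": 0, "ty": 2.7, "tz": 0, "ax": 0, "ay": 45, "az": 0, "jaw": 0},
  {"tx": 0, "ty": 2.7, "tz": 0, "ax": 0, "ay": 45, "az": 0, "jaw": 0},
  {"tx": 0, "ty": 2.7, "tz": 0, "ax": 0, "ay": 45, "az": 0, "jaw": 0},
])

```text
clock: 14.88
position: [626.9, 101.6, 37.8]
eef_rot: [-0.56, 0.431, -0.432, 0.561]
ft_force: [-3.3, 1.2, 7.0]
width: 10.5
```

Run:
```python
from h import *
st();go(*W["FR"],85,-75.2);go(*W["FL"],85,20.5)
```

```text
clk 14.88 pos [626.9 101.6  37.8] yaw -75.2 w 10.5 F [-3.3  1.2  7. ] T [ 0.01  0.63 -0.14] q [ 0.14  0.63  1.69 -0.    0.82  1.45]
t [ -0.3 -47.2  -0.4] a [-0.08 -0.    0.01] rows 1.1323568353752163 0.010795984656803901
t [-104.2  -47.2   -9. ] a [-5.00e-02 -9.57e+01  7.00e-02] rows 2.752973276823528 13.366294083891797
```

Emit:
apply_moves([
  {"tx": 0, "ty": 0, "tz": 0, "ax": 0, "ay": 0, "az": 0, "jaw": 0.45},
  {"tx": 0, "ty": 0, "tz": 0, "ax": 0, "ay": 0, "az": 0, "jaw": 0.45},
  {"tx": 0, "ty": 0, "tz": 0, "ax": 0, "ay": 0, "az": 0, "jaw": 0.45},
  {"tx": 0, "ty": -24, "tz": 0, "ax": 0, "ay": 0, "az": 0, "jaw": 0.45},
  {"tx": 0, "ty": -48, "tz": 0, "ax": 0, "ay": 0, "az": 0, "jaw": 0.45},
  {"tx": -20, "ty": -48, "tz": -2, "ax": 0, "ay": -7, "az": 0, "jaw": 0.45},
  {"tx": -40, "ty": -48, "tz": -4, "ax": 0, "ay": -14, "az": 0, "jaw": 0.45},
  {"tx": -60, "ty": -48, "tz": -6, "ax": 0, "ay": -21, "az": 0, "jaw": 0.45},
  {"tx": -80, "ty": -48, "tz": -8, "ax": 0, "ay": -28, "az": 0, "jaw": 0.45},
  {"tx": -104.2, "ty": -48, "tz": -9, "ax": 0, "ay": -35, "az": 0, "jaw": 0.45},
])

```text
clock: 15.72
position: [590.7, 200.2, 84.4]
eef_rot: [0.665, -0.241, 0.241, -0.665]
ft_force: [0.1, 1.4, -0.8]
width: 39.6
```

Emit:
apply_moves([
  {"tx": 0, "ty": 0, "tz": 0, "ax": 0, "ay": -60.7, "az": 0, "jaw": 0.45},
  {"tx": 0, "ty": 0, "tz": 0, "ax": 0, "ay": -60.7, "az": 0, "jaw": 0.45},
  {"tx": 0, "ty": 0, "tz": 0, "ax": 0, "ay": -60.7, "az": 0, "jaw": 0.45},
  {"tx": 0, "ty": 0, "tz": 0, "ax": 0, "ay": -60.7, "az": 0, "jaw": 0.45},
  {"tx": 0, "ty": 0, "tz": 0, "ax": 0, "ay": -60.7, "az": 0, "jaw": 0.45},
  {"tx": 0, "ty": 0, "tz": 0, "ax": 0, "ay": -60.7, "az": 0, "jaw": 0.45},
  {"tx": 0, "ty": 0, "tz": 0, "ax": 0, "ay": -60.7, "az": 0, "jaw": 0.45},
  {"tx": 0, "ty": 0, "tz": 0, "ax": 0, "ay": -60.7, "az": 0, "jaw": 0.45},
  {"tx": 0, "ty": 0, "tz": 0, "ax": 0, "ay": -60.7, "az": 0, "jaw": 0.45},
  {"tx": 0, "ty": 0, "tz": 0, "ax": 0, "ay": -60.7, "az": 0, "jaw": 0.45},
])

```text
clock: 16.55
position: [591.0, 199.9, 84.3]
eef_rot: [0.696, 0.127, -0.127, -0.696]
ft_force: [-0.6, 0.6, 0.4]
width: 39.7
```

Run:
```python
from h import *
w=snapshot("wrist");cv2.imwrite("pics/w16.png",w["img"][:,:,::-1])
st();go(*W["FL"],37,20.5)
```

```text
clk 16.6 pos [591.  199.9  84.3] yaw 20.44 w 39.4 F [-0.1  0.1  0.7] T [-0.02  0.05  0.05] q [ 0.31  0.55  1.7  -0.    0.89 -0.05]
t [ 0.5 47.3  0. ] a [ 0.01 -0.06  0.  ] rows 1.1346030345385123 0.008010146191664538
```

View pics/w16.png

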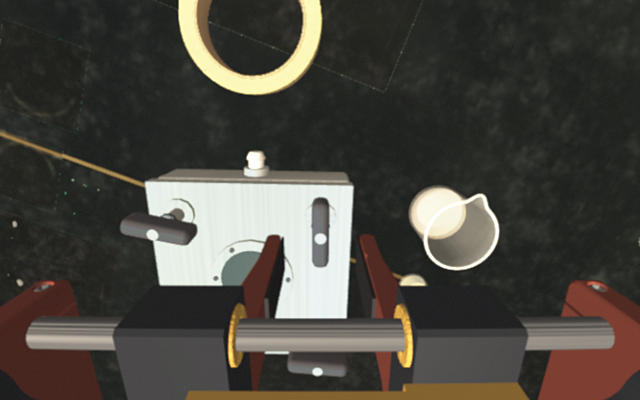

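Emit:
apply_moves([
  {"tx": 0.5, "ty": 24, "tz": 0, "ax": 0, "ay": 0, "az": 0, "jaw": 0.45},
  {"tx": 0.5, "ty": 47.3, "tz": 0, "ax": 0, "ay": 0, "az": 0, "jaw": 0.45},
  {"tx": 0.5, "ty": 47.3, "tz": 0, "ax": 0, "ay": 0, "az": 0, "jaw": 0.2},
  {"tx": 0.5, "ty": 47.3, "tz": 0, "ax": 0, "ay": 0, "az": 0, "jaw": 0},
  {"tx": 0.5, "ty": 47.3, "tz": 0, "ax": 0, "ay": 0, "az": 0, "jaw": 0},
  {"tx": 0.5, "ty": 47.3, "tz": 0, "ax": 0, "ay": 0, "az": 0, "jaw": 0},
  {"tx": 0.5, "ty": 47.3, "tz": 0, "ax": 0, "ay": 0, "az": 0, "jaw": 0},
  {"tx": 0.5, "ty": 47.3, "tz": 0, "ax": 0, "ay": 0, "az": 0, "jaw": 0},
], newtons=50)

```text
clock: 17.27
position: [591.3, 200.0, 38.4]
eef_rot: [0.696, 0.126, -0.126, -0.696]
ft_force: [-3.5, -0.9, 4.8]
width: 10.9
```

Emit:
apply_moves([
  {"tx": 0, "ty": 0.4, "tz": 0, "ax": 0, "ay": 6, "az": 0, "jaw": 0},
  {"tx": 0, "ty": 0.8, "tz": 0, "ax": 0, "ay": 13, "az": 0, "jaw": 0},
  {"tx": 0, "ty": 1.2, "tz": 0, "ax": 0, "ay": 20, "az": 0, "jaw": 0},
  {"tx": 0, "ty": 1.6, "tz": 0, "ax": 0, "ay": 27, "az": 0, "jaw": 0},
  {"tx": 0, "ty": 2, "tz": 0, "ax": 0, "ay": 34, "az": 0, "jaw": 0},
  {"tx": 0, "ty": 2.4, "tz": 0, "ax": 0, "ay": 40, "az": 0, "jaw": 0},
  {"tx": 0, "ty": 2.6, "tz": 0, "ax": 0, "ay": 43, "az": 0, "jaw": 0},
  {"tx": 0, "ty": 2.7, "tz": 0, "ax": 0, "ay": 44, "az": 0, "jaw": 0},
  {"tx": 0, "ty": 2.7, "tz": 0, "ax": 0, "ay": 44, "az": 0, "jaw": 0},
])

```text
clock: 18.02
position: [591.6, 200.0, 35.9]
eef_rot: [0.692, -0.144, 0.144, -0.692]
ft_force: [-3.3, -2.4, 6.1]
width: 10.5
```

Run:
```python
from h import *
st();go(*W["FL"],37,-25.3)
```

```text
clk 18.02 pos [591.6 200.   35.9] yaw -23.53 w 10.5 F [-3.3 -2.4  6.1] T [-0.5   0.67  0.09] q [ 0.31  0.62  1.71 -0.    0.81  0.72]
t [-0.2 -1.1  0. ] a [-0.01  1.77  0.04] rows 0.0262169314248895 0.2471693339553793
```

Emit:
apply_moves([
  {"tx": 0, "ty": 0, "tz": 0, "ax": 0, "ay": 1, "az": 0, "jaw": 0},
  {"tx": 0, "ty": 0, "tz": 0, "ax": 0, "ay": 2, "az": 0, "jaw": 0},
  {"tx": 0, "ty": 0, "tz": 0, "ax": 0, "ay": 3, "az": 0, "jaw": 0},
  {"tx": 0, "ty": 0, "tz": 0, "ax": 0, "ay": 3, "az": 0, "jaw": 0},
])

```text
clock: 18.35
position: [591.7, 200.0, 35.8]
eef_rot: [0.688, -0.162, 0.162, -0.688]
ft_force: [-2.2, -1.9, 5.0]
width: 10.5
```

Run:
```python
from h import *
st()
```

```text
clk 18.35 pos [591.7 200.   35.8] yaw -26.49 w 10.5 F [-2.2 -1.9  5. ] T [-0.38  0.57  0.31] q [ 0.31  0.62  1.71 -0.    0.81  0.77]
```

Emit:
apply_moves([
  {"tx": 0, "ty": 0, "tz": 0, "ax": 0, "ay": 1, "az": 0, "jaw": 0},
  {"tx": 0, "ty": 0, "tz": 0, "ax": 0, "ay": 2, "az": 0, "jaw": 0},
  {"tx": 0, "ty": 0, "tz": 0, "ax": 0, "ay": 3, "az": 0, "jaw": 0},
  {"tx": 0, "ty": 0, "tz": 0, "ax": 0, "ay": 3, "az": 0, "jaw": 0},
])

```text
clock: 18.68
position: [591.7, 199.9, 35.8]
eef_rot: [0.684, -0.179, 0.18, -0.684]
ft_force: [-2.4, -2.4, 5.0]
width: 11.1
```

Run:
```python
from h import *
st();go(*W["FL"],85,-25.3);go(*W["NR"],85,14)
```

```text
clk 18.68 pos [591.7 199.9  35.8] yaw -29.4 w 11.1 F [-2.4 -2.4  5. ] T [-0.44  0.63  0.92] q [ 0.31  0.62  1.71 -0.    0.81  0.82]
t [ -0.2 -49.2   0. ] a [ 0.01 -4.1   0.07] rows 1.1796988936520922 0.5728786295341225
t [  10.   -49.2 -147.1] a [ 3.00e-02 -4.34e+01  6.00e-02] rows 3.7276776243818124 6.061632283406675
```

Emit:
apply_moves([
  {"tx": 0, "ty": 0, "tz": 0, "ax": 0, "ay": 0, "az": 0, "jaw": 0.45},
  {"tx": 0, "ty": 0, "tz": 0, "ax": 0, "ay": 0, "az": 0, "jaw": 0.45},
  {"tx": 0, "ty": 0, "tz": 0, "ax": 0, "ay": 0, "az": 0, "jaw": 0.45},
  {"tx": 0, "ty": -24, "tz": 0, "ax": 0, "ay": 0, "az": 0, "jaw": 0.45},
  {"tx": 0, "ty": -49, "tz": 0, "ax": 0, "ay": 0, "az": 0, "jaw": 0.45},
  {"tx": 2, "ty": -49, "tz": -30, "ax": 0, "ay": -7, "az": 0, "jaw": 0.45},
  {"tx": 4, "ty": -49, "tz": -60, "ax": 0, "ay": -14, "az": 0, "jaw": 0.45},
  {"tx": 6, "ty": -49, "tz": -90, "ax": 0, "ay": -21, "az": 0, "jaw": 0.45},
  {"tx": 8, "ty": -49, "tz": -120, "ax": 0, "ay": -28, "az": 0, "jaw": 0.45},
  {"tx": 10, "ty": -49, "tz": -147, "ax": 0, "ay": -35, "az": 0, "jaw": 0.45},
])

```text
clock: 19.52
position: [527.1, 66.0, 83.6]
eef_rot: [-0.706, -0.036, 0.036, 0.706]
ft_force: [-0.3, -0.2, 0.4]
width: 39.7
```

Emit:
apply_moves([
  {"tx": 0, "ty": 0, "tz": 0, "ax": 0, "ay": -7, "az": 0, "jaw": 0.45},
  {"tx": 0, "ty": 0, "tz": 0, "ax": 0, "ay": -8.4, "az": 0, "jaw": 0.45},
  {"tx": 0, "ty": 0, "tz": 0, "ax": 0, "ay": -8.4, "az": 0, "jaw": 0.45},
  {"tx": 0, "ty": 0, "tz": 0, "ax": 0, "ay": -8.4, "az": 0, "jaw": 0.45},
])

```text
clock: 19.85
position: [528.6, 67.7, 83.6]
eef_rot: [-0.702, -0.085, 0.084, 0.702]
ft_force: [0.1, -0.8, -1.1]
width: 39.0
```

Run:
```python
from h import *
w=snapshot("wrist");cv2.imwrite("pics/w17.png",w["img"][:,:,::-1])
st();go(*W["NR"],37,14)
```

```text
clk 19.9 pos [528.5  67.9  83.5] yaw 13.8 w 39.5 F [-0.2 -0.2  0.3] T [-0.02  0.08  0.  ] q [ 0.11  0.44  1.91  0.    0.79 -0.14]
t [-0.6 46.5 -0.8] a [ 0.   -0.2   0.05] rows 1.1157281546321178 0.028242907949322858
```

View pics/w17.png

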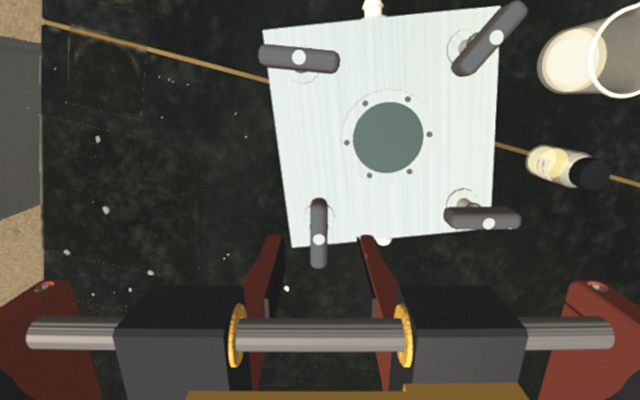

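FL is home, with its bar along the diagonal. Next is NR.

Emit:
apply_moves([
  {"tx": -0.6, "ty": 24, "tz": -0.8, "ax": 0, "ay": 0, "az": 0, "jaw": 0.45},
  {"tx": -0.6, "ty": 46.5, "tz": -0.8, "ax": 0, "ay": 0, "az": 0, "jaw": 0.45},
  {"tx": -0.6, "ty": 46.5, "tz": -0.8, "ax": 0, "ay": 0, "az": 0, "jaw": 0.2},
  {"tx": -0.6, "ty": 46.5, "tz": -0.8, "ax": 0, "ay": 0, "az": 0, "jaw": 0},
  {"tx": -0.6, "ty": 46.5, "tz": -0.8, "ax": 0, "ay": 0, "az": 0, "jaw": 0},
  {"tx": -0.6, "ty": 46.5, "tz": -0.8, "ax": 0, "ay": 0, "az": 0, "jaw": 0},
  {"tx": -0.6, "ty": 46.5, "tz": -0.8, "ax": 0, "ay": 0, "az": 0, "jaw": 0},
  {"tx": -0.6, "ty": 46.5, "tz": -0.8, "ax": 0, "ay": 0, "az": 0, "jaw": 0},
], newtons=50)

```text
clock: 20.57
position: [528.1, 66.5, 38.0]
eef_rot: [-0.702, -0.086, 0.085, 0.702]
ft_force: [-1.4, 1.3, 3.7]
width: 10.2
```

Emit:
apply_moves([
  {"tx": 0, "ty": 0.4, "tz": 0, "ax": 0, "ay": 6, "az": 0, "jaw": 0},
  {"tx": 0, "ty": 0.8, "tz": 0, "ax": 0, "ay": 13, "az": 0, "jaw": 0},
  {"tx": 0, "ty": 1.2, "tz": 0, "ax": 0, "ay": 20, "az": 0, "jaw": 0},
  {"tx": 0, "ty": 1.6, "tz": 0, "ax": 0, "ay": 27, "az": 0, "jaw": 0},
  {"tx": 0, "ty": 2, "tz": 0, "ax": 0, "ay": 33, "az": 0, "jaw": 0},
  {"tx": 0, "ty": 2.4, "tz": 0, "ax": 0, "ay": 37, "az": 0, "jaw": 0},
  {"tx": 0, "ty": 2.4, "tz": 0, "ax": 0, "ay": 40, "az": 0, "jaw": 0},
  {"tx": 0, "ty": 2.4, "tz": 0, "ax": 0, "ay": 42, "az": 0, "jaw": 0},
  {"tx": 0, "ty": 2.4, "tz": 0, "ax": 0, "ay": 42, "az": 0, "jaw": 0},
])

```text
clock: 21.32
position: [527.8, 66.4, 35.6]
eef_rot: [-0.686, 0.171, -0.172, 0.686]
ft_force: [-2.5, 1.4, 6.7]
width: 10.8
```

Run:
```python
from h import *
st()
```

```text
clk 21.32 pos [527.8  66.4  35.6] yaw -28.08 w 10.8 F [-2.5  1.4  6.7] T [0.08 0.42 0.68] q [ 0.1   0.52  1.93 -0.    0.69  0.59]
```

Emit:
apply_moves([
  {"tx": 0, "ty": 0, "tz": 0, "ax": 0, "ay": 1.5, "az": 0, "jaw": 0},
  {"tx": 0, "ty": 0, "tz": 0, "ax": 0, "ay": 1.5, "az": 0, "jaw": 0},
])

```text
clock: 21.48
position: [527.8, 66.4, 35.6]
eef_rot: [0.684, -0.18, 0.181, -0.684]
ft_force: [-2.9, 0.9, 6.3]
width: 10.8
```

Run:
```python
from h import *
st();go(*W["NR"],85,-29);go(*W["NL"],85,-81.2)
```

```text
clk 21.48 pos [527.8  66.4  35.6] yaw -29.51 w 10.8 F [-2.9  0.9  6.3] T [0.09 0.46 0.91] q [ 0.1   0.52  1.93 -0.    0.69  0.62]
t [  0.  -49.4   0.6] a [-0.01 -0.51  0.07] rows 1.1843390784882506 0.07234596248694085
t [-78.8 -49.5  69. ] a [-4.000e-02  5.169e+01  6.000e-02] rows 2.7765787858570663 7.218874425134072
```

Emit:
apply_moves([
  {"tx": 0, "ty": 0, "tz": 0, "ax": 0, "ay": 0, "az": 0, "jaw": 0.45},
  {"tx": 0, "ty": 0, "tz": 0, "ax": 0, "ay": 0, "az": 0, "jaw": 0.45},
  {"tx": 0, "ty": 0, "tz": 0, "ax": 0, "ay": 0, "az": 0, "jaw": 0.45},
  {"tx": 0, "ty": -24, "tz": 0, "ax": 0, "ay": 0, "az": 0, "jaw": 0.45},
  {"tx": 0, "ty": -49, "tz": 0, "ax": 0, "ay": 0, "az": 0, "jaw": 0.45},
  {"tx": -16, "ty": -49, "tz": 14, "ax": 0, "ay": 7, "az": 0, "jaw": 0.45},
  {"tx": -32, "ty": -49, "tz": 28, "ax": 0, "ay": 14, "az": 0, "jaw": 0.45},
  {"tx": -48, "ty": -49, "tz": 42, "ax": 0, "ay": 21, "az": 0, "jaw": 0.45},
  {"tx": -64, "ty": -49, "tz": 56, "ax": 0, "ay": 28, "az": 0, "jaw": 0.45},
  {"tx": -78.8, "ty": -49, "tz": 69, "ax": 0, "ay": 35, "az": 0, "jaw": 0.45},
])

```text
clock: 22.32
position: [492.6, 166.1, 83.6]
eef_rot: [-0.596, 0.38, -0.38, 0.597]
ft_force: [-0.4, -0.4, 0.1]
width: 39.3
```

Emit:
apply_moves([
  {"tx": 0, "ty": 0, "tz": 0, "ax": 0, "ay": 7, "az": 0, "jaw": 0.45},
  {"tx": 0, "ty": 0, "tz": 0, "ax": 0, "ay": 14, "az": 0, "jaw": 0.45},
  {"tx": 0, "ty": 0, "tz": 0, "ax": 0, "ay": 16.7, "az": 0, "jaw": 0.45},
  {"tx": 0, "ty": 0, "tz": 0, "ax": 0, "ay": 16.7, "az": 0, "jaw": 0.45},
  {"tx": 0, "ty": 0, "tz": 0, "ax": 0, "ay": 16.7, "az": 0, "jaw": 0.45},
])

```text
clock: 22.73
position: [493.0, 165.2, 83.5]
eef_rot: [-0.537, 0.46, -0.46, 0.537]
ft_force: [-0.1, 0.1, -0.3]
width: 39.3
```

Run:
```python
from h import *
w=snapshot("wrist");cv2.imwrite("pics/w18.png",w["img"][:,:,::-1])
st();go(*W["NL"],37,-81.2)
```

```text
clk 22.78 pos [493.  165.1  83.5] yaw -81.18 w 39.5 F [-0.1  0.6  0.1] T [ 0.04  0.16 -0.  ] q [0.3  0.43 1.93 0.   0.78 1.72]
t [-0.  46.5  0.2] a [-0.    0.02 -0.  ] rows 1.114931507302687 0.0028899187058332794
```

View pics/w18.png

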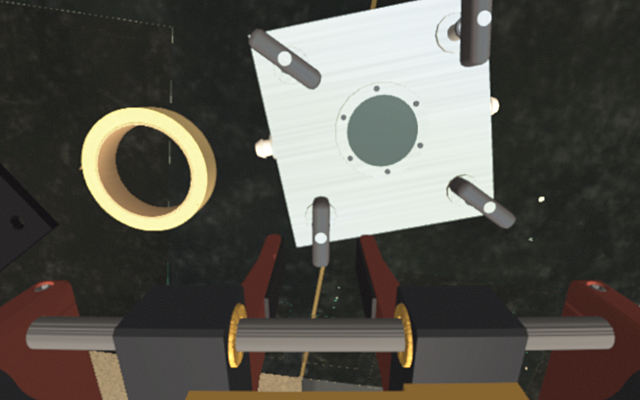

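Emit:
apply_moves([
  {"tx": 0, "ty": 24, "tz": 0, "ax": 0, "ay": 0, "az": 0, "jaw": 0.45},
  {"tx": 0, "ty": 46.5, "tz": 0, "ax": 0, "ay": 0, "az": 0, "jaw": 0.45},
  {"tx": 0, "ty": 46.5, "tz": 0, "ax": 0, "ay": 0, "az": 0, "jaw": 0.2},
  {"tx": 0, "ty": 46.5, "tz": 0, "ax": 0, "ay": 0, "az": 0, "jaw": 0},
  {"tx": 0, "ty": 46.5, "tz": 0, "ax": 0, "ay": 0, "az": 0, "jaw": 0},
  {"tx": 0, "ty": 46.5, "tz": 0, "ax": 0, "ay": 0, "az": 0, "jaw": 0},
  {"tx": 0, "ty": 46.5, "tz": 0, "ax": 0, "ay": 0, "az": 0, "jaw": 0},
  {"tx": 0, "ty": 46.5, "tz": 0, "ax": 0, "ay": 0, "az": 0, "jaw": 0},
], newtons=50)

```text
clock: 23.45
position: [493.9, 165.1, 38.1]
eef_rot: [-0.536, 0.46, -0.461, 0.537]
ft_force: [1.3, -2.8, 4.5]
width: 10.7
```

Emit:
apply_moves([
  {"tx": 0, "ty": 0.4, "tz": 0, "ax": 0, "ay": 6, "az": 0, "jaw": 0},
  {"tx": 0, "ty": 0.8, "tz": 0, "ax": 0, "ay": 13, "az": 0, "jaw": 0},
  {"tx": 0, "ty": 1.2, "tz": 0, "ax": 0, "ay": 20, "az": 0, "jaw": 0},
  {"tx": 0, "ty": 1.6, "tz": 0, "ax": 0, "ay": 27, "az": 0, "jaw": 0},
  {"tx": 0, "ty": 2, "tz": 0, "ax": 0, "ay": 31, "az": 0, "jaw": 0},
  {"tx": 0, "ty": 2, "tz": 0, "ax": 0, "ay": 34, "az": 0, "jaw": 0},
  {"tx": 0, "ty": 2, "tz": 0, "ax": 0, "ay": 36, "az": 0, "jaw": 0},
  {"tx": 0, "ty": 2, "tz": 0, "ax": 0, "ay": 36, "az": 0, "jaw": 0},
])

```text
clock: 24.12
position: [493.8, 164.7, 36.0]
eef_rot: [0.368, -0.603, 0.604, -0.368]
ft_force: [1.4, -4.2, 4.7]
width: 10.7
```

Run:
```python
from h import *
st()
```

```text
clk 24.12 pos [493.8 164.7  36. ] yaw -117.27 w 10.7 F [ 1.4 -4.2  4.7] T [-0.87  0.07  0.49] q [ 0.3   0.51  1.95 -0.    0.68  2.35]
```

Emit:
apply_moves([
  {"tx": 0, "ty": 0, "tz": 0, "ax": 0, "ay": 2.3, "az": 0, "jaw": 0},
  {"tx": 0, "ty": 0, "tz": 0, "ax": 0, "ay": 2.3, "az": 0, "jaw": 0},
  {"tx": 0, "ty": 0, "tz": 0, "ax": 0, "ay": 2.3, "az": 0, "jaw": 0},
])

```text
clock: 24.37
position: [493.9, 164.8, 36.0]
eef_rot: [0.356, -0.61, 0.611, -0.357]
ft_force: [0.6, -4.9, 5.1]
width: 10.9
```

Run:
```python
from h import *
st();go(*W["NL"],85,-119);go(*W["FR"],85,-75.2)
```

```text
clk 24.37 pos [493.9 164.8  36. ] yaw -119.41 w 10.9 F [ 0.6 -4.9  5.1] T [-0.8  -0.01  0.93] q [ 0.3   0.51  1.95 -0.    0.68  2.39]
t [ -0.1 -49.   -0.7] a [-0.13 -0.41 -0.01] rows 1.174778413760831 0.06015111719801194
t [-10.2 -48.7 146.4] a [-1.300e-01 -4.421e+01  4.000e-02] rows 3.707751315248183 6.174777964228927
```

Emit:
apply_moves([
  {"tx": 0, "ty": 0, "tz": 0, "ax": 0, "ay": 0, "az": 0, "jaw": 0.45},
  {"tx": 0, "ty": 0, "tz": 0, "ax": 0, "ay": 0, "az": 0, "jaw": 0.45},
  {"tx": 0, "ty": 0, "tz": 0, "ax": 0, "ay": 0, "az": 0, "jaw": 0.45},
  {"tx": 0, "ty": -24, "tz": 0, "ax": 0, "ay": 0, "az": 0, "jaw": 0.45},
  {"tx": 0, "ty": -49, "tz": 0, "ax": 0, "ay": 0, "az": 0, "jaw": 0.45},
  {"tx": -2, "ty": -49, "tz": 29, "ax": 0, "ay": -7, "az": 0, "jaw": 0.45},
  {"tx": -4, "ty": -49, "tz": 58, "ax": 0, "ay": -14, "az": 0, "jaw": 0.45},
  {"tx": -6, "ty": -49, "tz": 87, "ax": 0, "ay": -21, "az": 0, "jaw": 0.45},
  {"tx": -8, "ty": -49, "tz": 116, "ax": 0, "ay": -28, "az": 0, "jaw": 0.45},
  {"tx": -10.2, "ty": -49, "tz": 146.4, "ax": 0, "ay": -35, "az": 0, "jaw": 0.45},
])

```text
clock: 25.2
position: [626.1, 101.5, 84.0]
eef_rot: [-0.525, 0.474, -0.474, 0.525]
ft_force: [0.5, 0.9, -0.6]
width: 40.0
```

Emit:
apply_moves([
  {"tx": 0, "ty": 0, "tz": 0, "ax": 0, "ay": -7, "az": 0, "jaw": 0.45},
  {"tx": 0, "ty": 0, "tz": 0, "ax": 0, "ay": -9.2, "az": 0, "jaw": 0.45},
  {"tx": 0, "ty": 0, "tz": 0, "ax": 0, "ay": -9.2, "az": 0, "jaw": 0.45},
  {"tx": 0, "ty": 0, "tz": 0, "ax": 0, "ay": -9.2, "az": 0, "jaw": 0.45},
])

```text
clock: 25.53
position: [625.0, 101.9, 83.7]
eef_rot: [0.559, -0.433, 0.433, -0.559]
ft_force: [-0.2, -0.2, -1.0]
width: 39.4
```

Run:
```python
from h import *
w=snapshot("wrist");cv2.imwrite("pics/w19.png",w["img"][:,:,::-1])
st();go(*W["FR"],37,-75.2)
```

```text
clk 25.58 pos [624.9 102.   83.8] yaw -75.46 w 39.6 F [ 0.3 -0.3 -0.6] T [-0.08  0.1  -0.  ] q [0.14 0.56 1.68 0.   0.9  1.46]
t [ 0.5 46.8  1.3] a [ 0.03 -0.26 -0.01] rows 1.123007863620055 0.03711609857486054
```

View pics/w19.png

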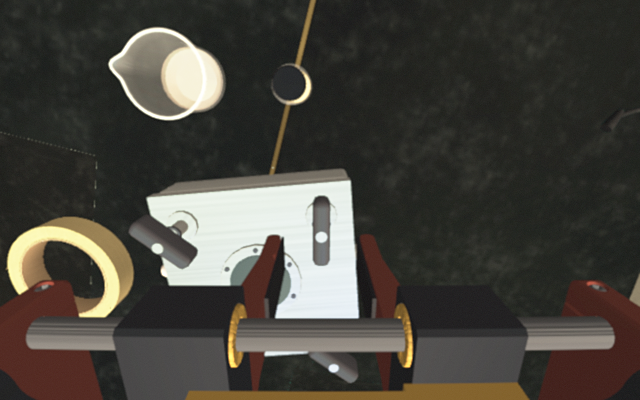

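Last screw, FR: −75.2 to −115.3, plus overtravel.

Emit:
apply_moves([
  {"tx": 0.5, "ty": 24, "tz": 1.3, "ax": 0, "ay": 0, "az": 0, "jaw": 0.45},
  {"tx": 0.5, "ty": 46.8, "tz": 1.3, "ax": 0, "ay": 0, "az": 0, "jaw": 0.45},
  {"tx": 0.5, "ty": 46.8, "tz": 1.3, "ax": 0, "ay": 0, "az": 0, "jaw": 0.2},
  {"tx": 0.5, "ty": 46.8, "tz": 1.3, "ax": 0, "ay": 0, "az": 0, "jaw": 0},
  {"tx": 0.5, "ty": 46.8, "tz": 1.3, "ax": 0, "ay": 0, "az": 0, "jaw": 0},
  {"tx": 0.5, "ty": 46.8, "tz": 1.3, "ax": 0, "ay": 0, "az": 0, "jaw": 0},
  {"tx": 0.5, "ty": 46.8, "tz": 1.3, "ax": 0, "ay": 0, "az": 0, "jaw": 0},
  {"tx": 0.5, "ty": 46.8, "tz": 1.3, "ax": 0, "ay": 0, "az": 0, "jaw": 0},
], newtons=50)

```text
clock: 26.25
position: [627.6, 101.9, 38.5]
eef_rot: [-0.559, 0.432, -0.433, 0.56]
ft_force: [-0.0, 0.6, 3.8]
width: 10.7
```

Emit:
apply_moves([
  {"tx": 0, "ty": 0.4, "tz": 0, "ax": 0, "ay": 6, "az": 0, "jaw": 0},
  {"tx": 0, "ty": 0.8, "tz": 0, "ax": 0, "ay": 13, "az": 0, "jaw": 0},
  {"tx": 0, "ty": 1.2, "tz": 0, "ax": 0, "ay": 20, "az": 0, "jaw": 0},
  {"tx": 0, "ty": 1.6, "tz": 0, "ax": 0, "ay": 27, "az": 0, "jaw": 0},
  {"tx": 0, "ty": 2, "tz": 0, "ax": 0, "ay": 33, "az": 0, "jaw": 0},
  {"tx": 0, "ty": 2.4, "tz": 0, "ax": 0, "ay": 37, "az": 0, "jaw": 0},
  {"tx": 0, "ty": 2.4, "tz": 0, "ax": 0, "ay": 40, "az": 0, "jaw": 0},
  {"tx": 0, "ty": 2.4, "tz": 0, "ax": 0, "ay": 42, "az": 0, "jaw": 0},
  {"tx": 0, "ty": 2.4, "tz": 0, "ax": 0, "ay": 42, "az": 0, "jaw": 0},
])

```text
clock: 27.0
position: [627.5, 100.8, 36.2]
eef_rot: [0.367, -0.603, 0.605, -0.368]
ft_force: [-0.9, -4.7, 5.6]
width: 10.8
```

Run:
```python
from h import *
st()
```

```text
clk 27.0 pos [627.5 100.8  36.2] yaw -117.4 w 10.8 F [-0.9 -4.7  5.6] T [-0.7   0.3   0.52] q [ 0.14  0.63  1.69 -0.    0.82  2.19]
```

Emit:
apply_moves([
  {"tx": 0, "ty": 0, "tz": 0, "ax": 0, "ay": 2.2, "az": 0, "jaw": 0},
  {"tx": 0, "ty": 0, "tz": 0, "ax": 0, "ay": 2.2, "az": 0, "jaw": 0},
  {"tx": 0, "ty": 0, "tz": 0, "ax": 0, "ay": 2.2, "az": 0, "jaw": 0},
])

```text
clock: 27.25
position: [627.5, 100.7, 36.2]
eef_rot: [0.356, -0.61, 0.611, -0.357]
ft_force: [-0.8, -4.7, 7.1]
width: 11.2
```

Run:
```python
from h import *
st();go(*W["FR"],85,-119);go(628.4,105.3,189.8,64.57,frm=[628.4,105.3,85,-119]);go(628.4,105.3,189.8,-30)
```

```text
clk 27.25 pos [627.5 100.7  36.2] yaw -119.44 w 11.2 F [-0.8 -4.7  7.1] T [-0.71  0.32  0.85] q [ 0.14  0.63  1.69 -0.    0.82  2.23]
t [ -0.3 -48.8  -1.4] a [-0.14 -0.44  0.03] rows 1.1706389305601963 0.06440951258005673
t [   0.  -104.8    0. ] a [  0.   176.43   0.  ] rows 2.513189448441247 24.641061452513966
t [  -4.3 -153.6   -1.1] a [-8.000e-02 -8.944e+01  1.300e-01] rows 3.684891199407191 12.49161929294949
```

Emit:
apply_moves([
  {"tx": 0, "ty": 0, "tz": 0, "ax": 0, "ay": 0, "az": 0, "jaw": 0.45},
  {"tx": 0, "ty": 0, "tz": 0, "ax": 0, "ay": 0, "az": 0, "jaw": 0.45},
  {"tx": 0, "ty": 0, "tz": 0, "ax": 0, "ay": 0, "az": 0, "jaw": 0.45},
  {"tx": 0, "ty": -24, "tz": 0, "ax": 0, "ay": 0, "az": 0, "jaw": 0.45},
  {"tx": 0, "ty": -60, "tz": 0, "ax": 0, "ay": 0, "az": 0, "jaw": 0.45},
  {"tx": 0, "ty": -100, "tz": 0, "ax": 0, "ay": 0, "az": 0, "jaw": 0.45},
  {"tx": 0, "ty": -140, "tz": 0, "ax": 0, "ay": 0, "az": 0, "jaw": 0.45},
  {"tx": 0, "ty": -155, "tz": -30, "ax": 0, "ay": 0, "az": 0, "jaw": 0.45},
  {"tx": 0, "ty": -155, "tz": -70, "ax": 0, "ay": 0, "az": 0, "jaw": 0.45},
  {"tx": 0, "ty": -155, "tz": -110, "ax": 0, "ay": 0, "az": 0, "jaw": 0.45},
])

```text
clock: 28.08
position: [531.1, 156.5, 191.3]
eef_rot: [0.354, -0.611, 0.612, -0.356]
ft_force: [-0.6, 1.2, -1.2]
width: 39.4
```

Emit:
apply_moves([
  {"tx": 0, "ty": 0, "tz": -40, "ax": 0, "ay": 0, "az": 0, "jaw": 0.45},
  {"tx": 0, "ty": 0, "tz": -40, "ax": 0, "ay": 0, "az": 0, "jaw": 0.45},
  {"tx": 0, "ty": 0, "tz": -40, "ax": 0, "ay": 0, "az": 0, "jaw": 0.45},
  {"tx": 0, "ty": 0, "tz": -40, "ax": 0, "ay": 0, "az": 0, "jaw": 0.45},
])

```text
clock: 28.42
position: [496.8, 176.0, 190.2]
eef_rot: [0.356, -0.611, 0.611, -0.356]
ft_force: [0.7, -0.6, 0.8]
width: 39.5
```

Run:
```python
from h import *
w=snapshot("wrist");cv2.imwrite("pics/w20.png",w["img"][:,:,::-1])
a=snapshot("scene");b=snapshot("top");st()
crop(a,230,160,170,140,4,"pics/s20.png")
for q in ["beaker_50","vial_b","tape_clear"]:
    for n,p in (("scene",a),("top",b)):
        print(q,n,[(np.round(d["pixel"],1).tolist(),round(d["p"],2)) for d in spotter.spot_point(q,p)][:2])
np.save("w.npy",w,allow_pickle=True)
```

```text
clk 28.57 pos [497.4 175.3 189.7] yaw -119.63 w 39.6 F [-0.3  0.4 -0.1] T [ 0.    0.19 -0.02] q [ 0.32  0.28  1.85 -0.    1.02  2.4 ]
beaker_50 scene [([343.9, 202.5], 0.57)]
beaker_50 top [([322.5, 172.2], 0.55)]
vial_b scene [([375.8, 215.3], 0.55), ([350.5, 264.2], 0.51)]
vial_b top [([347.9, 161.3], 0.52), ([289.0, 231.0], 0.44)]
tape_clear scene [([259.5, 227.3], 0.74)]
tape_clear top [([289.1, 233.2], 0.7)]
```

View pics/w20.png

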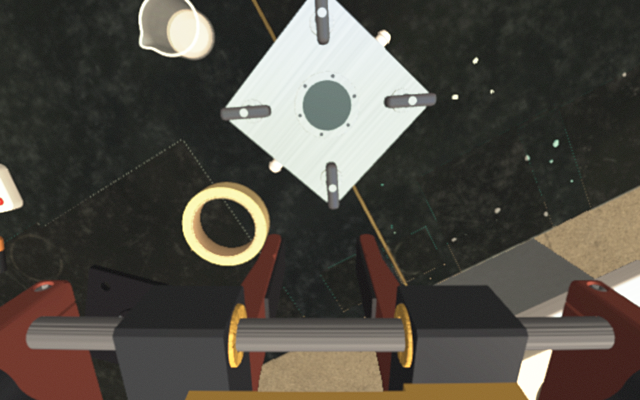

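View pics/s20.png

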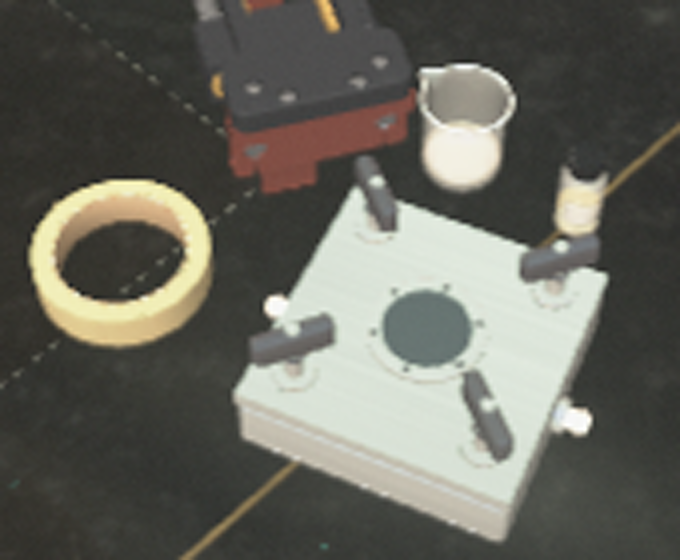

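Run:
```python
from h import *
w=np.load("w.npy",allow_pickle=True).item();g=cv2.cvtColor(w["img"],cv2.COLOR_RGB2GRAY)
c=np.array([559.8,133.4])
for n,h in W.items():
    px=proj(w,[*h,92])[0]
    m=np.zeros_like(g);cv2.circle(m,tuple(int(round(v)) for v in px),30,255,-1)
    hsv=g.copy();e=cv2.Canny(g,60,150)&m
    L=cv2.HoughLinesP(e,1,np.pi/360,12,minLineLength=20,maxLineGap=3)
    d=np.degrees(np.arctan2(*(np.array(h)-c)[::-1]))
    out=[]
    for l in ([] if L is None else L[:,0]):
        q=unproj(w,l[2:],92)-unproj(w,l[:2],92);a=(np.degrees(np.arctan2(q[1],q[0]))-d+90)%180-90
        if abs(a)<20: out.append((round(a,1),round(np.hypot(*q[:2]))))
    print(n,px.round(0),out)
```

```text
FR [322.  12.] [(np.float64(-0.3), 23)]
NR [412. 100.] []
FL [244. 112.] [(np.float64(0.5), 21)]
NL [333. 187.] [(np.float64(-1.7), 27), (np.float64(0.9), 40)]
```

Run:
```python
from h import *
a=snapshot("scene");b=snapshot("top");w=np.load("w.npy",allow_pickle=True).item()
o=cv2.imread("pics/scene0.png");n=a["img"][:,:,::-1];o2=cv2.imread("pics/top0.png");n2=b["img"][:,:,::-1]
for nm,A,B,r in (("beaker s",o,n,(338,180,20,26)),("vial s",o,n,(368,196,16,24)),("tape s",o,n,(236,204,50,42)),("vial t",o2,n2,(342,154,14,14)),("beaker t",o2,n2,(310,152,24,24)),("tape t",o2,n2,(270,214,42,40))):
    x,y,ww,h=r;T=np.ascontiguousarray(A[y:y+h,x:x+ww]);S=np.ascontiguousarray(B[y-8:y+h+8,x-8:x+ww+8])
    R=cv2.matchTemplate(S,T,cv2.TM_CCOEFF_NORMED);_,v,_,l=cv2.minMaxLoc(R);print(nm,"shift",l[0]-8,l[1]-8,round(v,3))
g=cv2.resize(np.hstack([o[160:300,230:400],n[160:300,230:400]]),None,fx=2.3,fy=2.3);cv2.imwrite("pics/cmp.png",g)
st()
```

```text
beaker s shift 0 0 1.0
vial s shift 0 0 0.971
tape s shift 0 0 1.0
vial t shift 0 0 0.999
beaker t shift 0 0 1.0
tape t shift 0 0 0.983
clk 28.97 pos [496.3 175.5 189.7] yaw -119.59 w 39.3 F [-0.   1.1 -0.1] T [ 0.    0.16 -0.06] q [ 0.32  0.28  1.85 -0.    1.02  2.4 ]
```

View pics/cmp.png

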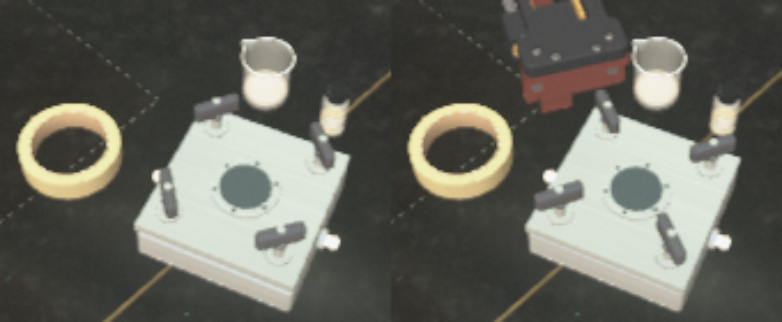

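The side by side shows nothing moved beside the chamber, the seal gap closed, and all four wings on the diagonals. Handing in.

```bash
python3 -c "
from workcell import bot
print(bot.finish_job())"
```

```text
the job is handed in; nothing more can be done
None
```

All four wing screws are turned home, the cover looks flat, and the job was handed in at about 29 s of the 72 s allowed. The gripper was open and clear of everything at the end.

**What I did:** I worked crisscross in the order far-left, near-right, near-left, far-right. The first round turned each screw 45° clockwise. The second round, in the same order, turned each one to its firm stop, where the torque rose to about 0.85–0.93 N m.

**Last checks:**
- **Wings:** Measured in the wrist picture, the far-right, far-left and near-left bars lie within about 2° of the diagonal. My line finder found no edges for near-right, so I judged that one by eye and by its stop torque.
- **Cover:** In the scene picture the gap at the seal has closed and the cover looks level. I did not measure its height.
- **Things beside it:** Matching the final pictures against the first ones showed no shift of the beaker, vial or tape. The network's points for them differed by 1–4 pixels, which I took as detection noise.

**What disagreed:** The real fingertips sat about 33 mm short of the reported tool point. My first grasp therefore closed on air just above the far-left wing, without contact. I measured the offset from two cameras and went lower for every grasp after that.

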